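# Clean down the casting board and nest the measuring cups

## Task

Clean down after plaster casting: with the scraper block held in the gripper, push every plaster chip on the work board off its open front into the catch tray (do not handle the chips with the fingers), and stand the scraper back upright on its cork mat. When the board is clear, stand the measuring cups on it, nested upright one inside another in size order with the largest outside, and leave the models on the bench as they are.

Things in the scene. Friction and masses are not known exactly. Their poses are not given: they have to be found in the camera images.
- board: Fixed work board, grey melamine face, pine lipping left, right and at the back, open front towards the robot, steel catch tray below the front edge. Origin at bench level under the face's centre; x from front to back lip, y left, z up. Face at z = 30 mm. Clear area inside the lipping: x -117 (front edge) to +105 mm, y -105 to +105 mm. Lipping 12 mm wide, its top at z = 42 mm
- board_top (a point): Centre of the board's face, 30 mm above the bench (axes as the board). The face lies at z = 0 here, the lipping rises 12 mm
- tray_in (a point): Centre of the catch tray's inner floor, 3 mm above the bench, 157 mm in front of the face's centre (axes as the board). The tray is fixed to the board's front: inside 74 mm (x) by 228 mm (y), walls 3 mm, rim 26 mm above the bench, 4 mm below the face; what is pushed over the front edge falls in
- mat: Fixed cork mat, 70 mm (x) by 120 mm (y), 5 mm thick, where the scraper stands; origin at bench level under its centre
- scraper: Loose scraper block, dark hardwood with steel edge strips along the foot of both long sides: a plain block 28 mm thick (x), 84 mm wide (y), 60 mm tall (z), 0.1 kg, standing upright on its 28 x 84 mm foot, either long side can push. Origin at the centre of its foot. Starts standing on the mat
- cup1: Loose aluminium measuring cup 1 of a graded set (1 largest); may be absent. Rim diameter 88 mm, foot 84, height 45, wall 2.4, floor 6 mm; 170 g. Origin: centre of its underside, z up. Level bar handle from the rim along the cup's -x to 88 mm from the axis, 12 mm wide, 5 thick, top 46.5 mm over the underside. Inside any larger cup it stands on that cup's floor, handle above the rim
- cup2: Loose aluminium measuring cup 2 of a graded set (1 largest); may be absent. Rim diameter 76 mm, foot 72, height 45, wall 2.4, floor 6 mm; 140 g. Origin: centre of its underside, z up. Level bar handle from the rim along the cup's -x to 88 mm from the axis, 12 mm wide, 5 thick, top 46.5 mm over the underside. Inside any larger cup it stands on that cup's floor, handle above the rim
- cup3: Loose aluminium measuring cup 3 of a graded set (1 largest); may be absent. Rim diameter 64 mm, foot 60, height 45, wall 2.4, floor 6 mm; 110 g. Origin: centre of its underside, z up. Level bar handle from the rim along the cup's -x to 88 mm from the axis, 12 mm wide, 5 thick, top 46.5 mm over the underside. Inside any larger cup it stands on that cup's floor, handle above the rim
- cup4: Loose aluminium measuring cup 4 of a graded set (1 largest); may be absent. Rim diameter 52 mm, foot 48, height 45, wall 2.4, floor 6 mm; 85 g. Origin: centre of its underside, z up. Level bar handle from the rim along the cup's -x to 88 mm from the axis, 12 mm wide, 5 thick, top 46.5 mm over the underside. Inside any larger cup it stands on that cup's floor, handle above the rim
- cup5: Loose aluminium measuring cup 5 of a graded set (1 largest); may be absent. Rim diameter 40 mm, foot 36, height 45, wall 2.4, floor 6 mm; 65 g. Origin: centre of its underside, z up. Level bar handle from the rim along the cup's -x to 88 mm from the axis, 12 mm wide, 5 thick, top 46.5 mm over the underside. Inside any larger cup it stands on that cup's floor, handle above the rim
- chip1: Loose plaster chip, about 26 x 22 x 10 mm, 12 g, lying on the board's face at the start; may be absent. Origin at the centre of its underside
- chip2: Loose plaster chip, about 26 x 22 x 10 mm, 12 g, lying on the board's face at the start; may be absent. Origin at the centre of its underside
- chip3: Loose plaster chip, about 26 x 22 x 10 mm, 12 g, lying on the board's face at the start; may be absent. Origin at the centre of its underside
- chip4: Loose plaster chip, about 26 x 22 x 10 mm, 12 g, lying on the board's face at the start; may be absent. Origin at the centre of its underside
- chip5: Loose plaster chip, about 26 x 22 x 10 mm, 12 g, lying on the board's face at the start; may be absent. Origin at the centre of its underside
- chip6: Loose plaster chip, about 26 x 22 x 10 mm, 12 g, lying on the board's face at the start; may be absent. Origin at the centre of its underside
- chip7: Loose plaster chip, about 26 x 22 x 10 mm, 12 g, lying on the board's face at the start; may be absent. Origin at the centre of its underside
- chip8: Loose plaster chip, about 26 x 22 x 10 mm, 12 g, lying on the board's face at the start; may be absent. Origin at the centre of its underside
- shunter: Bystander: silver model diesel shunter, 118 mm long (y), 36 wide, 52 tall, standing on the track beyond the board; origin at the centre of its foot
- hopper_a: Bystander: grey plastic model ballast hopper, 84 mm long (y), 36 wide, 44 tall, on the track; origin at the centre of its foot
- hopper_b: Bystander: grey plastic model ballast hopper, 84 mm long (y), 36 wide, 44 tall, on the track; origin at the centre of its foot
- chimney: Bystander: chipped ceramic model chimney piece, 48 x 48 mm, 80 tall; origin at the centre of its foot

How it is judged:
On the way, in this order (a step that is already met when the one before it is completed fails the run):
1. every chip lies in the catch tray while the scraper is held in the fingers (x of chip1 in the frame of tray_in between -0.042 and 0.042 m and y of chip1 in the frame of tray_in between -0.117 and 0.117 m and z of each of chip1, chip2, chip3, chip4, chip5, chip6, chip7, chip8 in the frame of tray_in below 0.024 m and x of chip2 in the frame of tray_in between -0.042 and 0.042 m and y of chip2 in the frame of tray_in between -0.117 and 0.117 m and x of chip3 in the frame of tray_in between -0.042 and 0.042 m and y of chip3 in the frame of tray_in between -0.117 and 0.117 m and x of chip4 in the frame of tray_in between -0.042 and 0.042 m and y of chip4 in the frame of tray_in between -0.117 and 0.117 m and x of chip5 in the frame of tray_in between -0.042 and 0.042 m and y of chip5 in the frame of tray_in between -0.117 and 0.117 m and x of chip6 in the frame of tray_in between -0.042 and 0.042 m and y of chip6 in the frame of tray_in between -0.117 and 0.117 m and x of chip7 in the frame of tray_in between -0.042 and 0.042 m and y of chip7 in the frame of tray_in between -0.117 and 0.117 m and x of chip8 in the frame of tray_in between -0.042 and 0.042 m and y of chip8 in the frame of tray_in between -0.117 and 0.117 m and contact force between the fingers and scraper above 1 N), for 0.2 s.
2. all the cups stand nested in size order on the cleared board (x of cup1 in the frame of board_top between -0.085 and 0.085 m and y of cup1 in the frame of board_top between -0.085 and 0.085 m and z of cup1 in the frame of board_top between -0.004 and 0.03 m and angle between each of cup1, cup2, cup3, cup4, cup5's own z axis and vertical below 0.09 rad and linear speed of each of cup1, cup2, cup3, cup4, cup5 below 0.02 m/s and x of cup2 in the frame of board_top between -0.085 and 0.085 m and y of cup2 in the frame of board_top between -0.085 and 0.085 m and z of cup2 in the frame of board_top between -0.004 and 0.03 m and horizontal distance between cup2 and cup1 below 0.008 m and z of cup2 in the frame of cup1 between 0.0035 and 0.03 m and x of cup3 in the frame of board_top between -0.085 and 0.085 m and y of cup3 in the frame of board_top between -0.085 and 0.085 m and z of cup3 in the frame of board_top between -0.004 and 0.03 m and horizontal distance between cup3 and cup1 below 0.014 m and z of cup3 in the frame of cup1 between 0.0035 and 0.03 m and horizontal distance between cup3 and cup2 below 0.008 m and z of cup3 in the frame of cup2 between 0.0035 and 0.03 m and x of cup4 in the frame of board_top between -0.085 and 0.085 m and y of cup4 in the frame of board_top between -0.085 and 0.085 m and z of cup4 in the frame of board_top between -0.004 and 0.03 m and horizontal distance between cup4 and cup1 below 0.02 m and z of cup4 in the frame of cup1 between 0.0035 and 0.03 m and horizontal distance between cup4 and cup2 below 0.014 m and z of cup4 in the frame of cup2 between 0.0035 and 0.03 m and horizontal distance between cup4 and cup3 below 0.008 m and z of cup4 in the frame of cup3 between 0.0035 and 0.03 m and x of cup5 in the frame of board_top between -0.085 and 0.085 m and y of cup5 in the frame of board_top between -0.085 and 0.085 m and z of cup5 in the frame of board_top between -0.004 and 0.03 m and horizontal distance between cup5 and cup1 below 0.026 m and z of cup5 in the frame of cup1 between 0.0035 and 0.03 m and horizontal distance between cup5 and cup2 below 0.02 m and z of cup5 in the frame of cup2 between 0.0035 and 0.03 m and horizontal distance between cup5 and cup3 below 0.014 m and z of cup5 in the frame of cup3 between 0.0035 and 0.03 m and horizontal distance between cup5 and cup4 below 0.008 m and z of cup5 in the frame of cup4 between 0.0035 and 0.03 m), for 0.2 s.
At the end, for the whole second after the job is handed in: Chips in the tray. Cups at rest on the board's face, upright within 0.09 rad, axes within 85 mm of its centre in x and y; each smaller cup inside every larger one, 3.5 to 30 mm higher, axes no farther apart than the rim radii differ + 2 mm. Scraper upright on the mat, centres within 30 mm (all of step 2 and x of chip1 in the frame of tray_in between -0.042 and 0.042 m and y of chip1 in the frame of tray_in between -0.117 and 0.117 m and z of each of chip1, chip2, chip3, chip4, chip5, chip6, chip7, chip8 in the frame of tray_in below 0.024 m and x of chip2 in the frame of tray_in between -0.042 and 0.042 m and y of chip2 in the frame of tray_in between -0.117 and 0.117 m and x of chip3 in the frame of tray_in between -0.042 and 0.042 m and y of chip3 in the frame of tray_in between -0.117 and 0.117 m and x of chip4 in the frame of tray_in between -0.042 and 0.042 m and y of chip4 in the frame of tray_in between -0.117 and 0.117 m and x of chip5 in the frame of tray_in between -0.042 and 0.042 m and y of chip5 in the frame of tray_in between -0.117 and 0.117 m and x of chip6 in the frame of tray_in between -0.042 and 0.042 m and y of chip6 in the frame of tray_in between -0.117 and 0.117 m and x of chip7 in the frame of tray_in between -0.042 and 0.042 m and y of chip7 in the frame of tray_in between -0.117 and 0.117 m and x of chip8 in the frame of tray_in between -0.042 and 0.042 m and y of chip8 in the frame of tray_in between -0.117 and 0.117 m and horizontal distance between scraper and mat below 0.03 m and height (world z) of scraper between 0.0025 and 0.009 m and angle between scraper's own z axis and vertical below 0.1 rad and linear speed of scraper below 0.02 m/s); the robot touches nothing.
It fails at once if the silver diesel shunter model (shunter) is knocked over or shifted by more than 25 mm (distance of shunter from where it was at the start of the episode above 0.025 m or angle between shunter's own z axis and vertical above 0.4 rad).
It fails at once if the grey ballast hopper wagon (hopper_a) is knocked over or shifted by more than 25 mm (distance of hopper_a from where it was at the start of the episode above 0.025 m or angle between hopper_a's own z axis and vertical above 0.4 rad).
It fails at once if the grey ballast hopper wagon (hopper_b) is knocked over or shifted by more than 25 mm (distance of hopper_b from where it was at the start of the episode above 0.025 m or angle between hopper_b's own z axis and vertical above 0.4 rad).
It fails at once if the chipped ceramic chimney piece (chimney) is knocked over or shifted by more than 25 mm (distance of chimney from where it was at the start of the episode above 0.025 m or angle between chimney's own z axis and vertical above 0.4 rad).
It fails at once if a chip is gripped or pressed by the fingers (over 2 N) instead of being scraped (contact force between the fingers and chip1 above 2 N or contact force between the fingers and chip2 above 2 N or contact force between the fingers and chip3 above 2 N or contact force between the fingers and chip4 above 2 N or contact force between the fingers and chip5 above 2 N or contact force between the fingers and chip6 above 2 N or contact force between the fingers and chip7 above 2 N or contact force between the fingers and chip8 above 2 N).
Of cup1, cup2, cup3, cup4, cup5 only 3 to 5 are there at a start; the rules pass over those that are not, and their reading is None.
Of chip1, chip2, chip3, chip4, chip5, chip6, chip7, chip8 only 5 to 8 are there at a start; the rules pass over those that are not, and their reading is None.
At some moment in a run one of cup1, cup2, cup3, cup4, cup5 may be knocked a few centimetres aside while the robot is not near it.
It also fails if it takes over 210 s, if anything falls off the work surface, if the arm or the gripper's body presses on something with over 40 N, if the wrist force passes 120 N, or if a joint passes its speed limit or range.

## Robot

A 7-joint arm with a two-finger parallel gripper is mounted at the origin on the work surface. World frame = base frame: x ahead of the robot, y to its left, z up, the work surface at z = 0. Lengths are in m, angles in rad, forces in N, time in s.
With the tool pointing down it reaches from about 0.425 to 0.925 m from the base axis. Payload 6.8 kg.
Tool frame: the origin (TCP) lies between the finger pads; the fingertips stand r.tcp_to_tips ahead of it and the grasp point (between the pads) is the TCP (r.tcp_to_tips is the distance from the TCP to the fingertips, in m); z points along the fingers, y is the line along which they close (so a half turn about z gives the same grasp; the last joint's range is limited). The gripper opens to 85 mm and grips with 20 to 120 N. Pads are 22 mm wide; open, the fingers measure 114 mm over their backs; the gripper's body (76 mm by 85 mm) begins 54 mm behind the grasp point. The pads swing forward as they close: fully open they stand 13 mm farther back than shut.
Start: joints at [1.137, 0.477, 0.022, 1.555, -0.011, 1.109, -0.083], TCP at [0.216, -0.64, 0.25] pointing down, gripper open.
Joint ranges: [-2.96, 2.96], [-0.34, 2.1], [-1.41, 1.46], [0.24, 2.44], [-1.37, 4.51], [0.17, 1.92], [-2.96, 2.96]. Speed limits (rad/s): [2.39, 2.39, 3.14, 3.14, 3.14, 3.14, 3.14].

## Interface

Orientations are given as a rotation vector (axis times angle).
In Python, from bench import r gives the robot as it stands.
- The arm moves only by the tool servo_tool, never from a script. Its argument "commands" is a list of rows, each a list of 2 entries, a list of its own where there are three numbers: the shift along the tool's x, y, z normalised to -1 to 1, where 1 is 250 mm, then the turn, a rotation vector about the tool's x, y, z normalised to -1 to 1, where 1 is 90 degrees. In form: [[[dx, dy, dz], [ax, ay, az]], ...]. A call has 1 to 20 rows; each row is the pose to reach, as a shift and turn from the pose commanded when the call began, along the tool's axes at that moment; what a row does not reach only later rows make up. A row lasts 1/10 s, in which the tool goes at most 50 mm and 8.59 degrees, less where a joint would pass 70% of its speed; a pose out of reach is approached as far as the arm can. A call with a number of a shift or a turn outside -1 to 1 is refused whole. A call with a gripper value outside its range is refused whole. "claw" is the closure, from 0 (fully open) to 1 (shut), set as the call begins (left out, the last holds). The fingers move at their own pace and stop on an object; "squeeze" is the grip in N (left out, the last holds). Time passes only in rows, so rows that repeat a pose let the fingers close. It gives the time, the measured TCP pose, the force, the opening and the grip force at its end, in the units of the state.
- r.get_obs(): the state, without advancing time (a new reading comes with each control period).
- r.grab_frame(name): name is "scene" or "top" or "wrist"; returns (picture, depth): 400x640x3 uint8, red, green, blue; 400x640 float32, m along the optical axis (not along the pixel's ray), 0 where there is no reading.
- r.camera_model(name): a dict with "fx", "fy", "cx", "cy" (pixels), "extrinsics" (4x4, takes a point from camera to world coordinates); the wrist camera has in their place "hand_eye" (4x4, takes a point from camera to tool coordinates, whose origin is the TCP and whose axes are the flange's). Camera axes: x right, y down, z forward; pixel columns grow to the right and rows downward; lengths in m; the calibration is good to about 2 mm. A picture is of the moment at which its call begins: read the wrist's pose just before it. camera_model takes no time and is no camera call.
- r.hand_in(): hands the job in; it is judged then, once.
Trained networks look in the newest picture that a camera, given by its name, has taken for a name from the list of things; names that differ only in an ending like _2 or _b are one class to them, and where a whole thing is asked for, a point or a joint stands for the part that bears it (a point fixed in the world has none). Each returns a list of dicts, best first, with "confidence" (0 to 1); they miss things now and then, are a little off and sometimes report something else, mostly with a low value. They report only what shows in the picture. A call takes as long as a camera call.
- r.boxes_of(camera, target): "uv" ([column, row] in pixels, amid what is visible of it).
- r.mark_of(camera, target): "uv" ([column, row] in pixels: a listed point, or the origin of a listed thing).
The state is a dict: "clock": time; "joints": joint angles; "qvel": joint speeds; "tau": joint torques, N m; "tcp_pos": TCP position; "orientation": TCP orientation; "contact_force": force on the tool from outside, world axes, zero at the start; "moment": the same for the moment, N m; "grip_width": finger opening in m; "gripper_force": force on a finger pad.
Only numpy, scipy, OpenCV 4.12 (cv2) and the standard library are available. Lean on these libraries where they do the work, as an engineer would, in place of code of your own. Each camera call takes 0.05 s, during which the arm holds its last target. There are 200 camera calls.

## Working session

There is one attempt and no reset: what is moved stays moved. The work goes in short steps, Python scripts to look and compute and a tool call to move; the robot and the scene stay as the last step left them, time stands still between calls to the robot, and variables do not carry over. Pictures are saved under pics/ and viewed, at most 14 in all, crops included, and the job is handed in when it is done.

Besides the shell and the picture viewer there is one more tool, called after "Request:" by a JSON object that holds its "method" and its "body", one argument or row to a line. servo_tool: Moves the arm, as the interface text tells. Scaled input: -1 to 1 covers 250 mm each way for a shift and 90 degrees each way for a turn. Its arguments: {"type":"object","properties":{"commands":{"type":"array"},"claw":{"type":"number"},"squeeze":{"type":"number"}},"required":["commands"]}

```bash
mkdir -p pics; ls; cat > h.py <<'E'
from bench import r
import numpy as np, cv2
from scipy.spatial.transform import Rotation as R
def T(o=None):
    o=o or r.get_obs(); M=np.eye(4); M[:3,:3]=R.from_rotvec(o["orientation"]).as_matrix(); M[:3,3]=o["tcp_pos"]; return M
def ext(n):
    m=r.camera_model(n); return m, (T()@m["hand_eye"] if n=="wrist" else m["extrinsics"])
def cloud(n):
    m,E=ext(n); p,d=r.grab_frame(n)
    v,u=np.mgrid[:400,:640]; P=np.stack([(u-m["cx"])/m["fx"]*d,(v-m["cy"])/m["fy"]*d,d],-1)
    W=P@E[:3,:3].T+E[:3,3]; W[d==0]=np.nan
    return p,d,W
def save(n,p): cv2.imwrite("pics/"+n+".png",p[:,:,::-1])
def rel(pos,yawtool=None):
    "shift in tool units to reach world pos"
    M=T(); return np.round(M[:3,:3].T@(np.array(pos)-M[:3,3])/0.25,3)
E
python3 - <<'E'
from h import *
o=r.get_obs(); print({k:np.round(v,3) for k,v in o.items()}, r.tcp_to_tips); print(np.round(T(),3))
for n in ["top","scene"]:
    p,d,W=cloud(n); save(n+"0",p); np.save(n+"0.npy",W)
    m,E=ext(n); print(n,np.round(E,3).tolist(),m["fx"])
    for t in ["board_top","tray_in","mat","scraper"]+["cup%d"%i for i in range(1,6)]+["chip1","shunter","hopper_a","chimney"]:
        L=r.mark_of(n,t)[:9] if n=="top" else []
        for q in L:
            u,v=np.round(q["uv"]).astype(int); print(t,round(q["confidence"],2),u,v,np.round(W[min(max(v,0),399),min(max(u,0),639)],3))
E
```

```text
pics
{'clock': np.float64(0.0), 'joints': array([ 1.137,  0.478,  0.022,  1.556, -0.012,  1.109, -0.083]), 'qvel': array([ 0.002,  0.   , -0.   ,  0.001, -0.   , -0.001,  0.002]), 'tau': array([-1.0000e-03, -5.9645e+01,  1.6070e+00, -2.8119e+01,  1.3000e-02,
        9.0000e-03, -0.0000e+00]), 'tcp_pos': array([ 0.216, -0.639,  0.249]), 'orientation': array([-3.098e+00, -5.090e-01,  1.000e-03]), 'contact_force': array([ 0.321, -0.226,  0.818]), 'moment': array([ 0.029, -0.009, -0.082]), 'gripper_force': np.float64(0.0), 'grip_width': np.float64(0.085)} 0.019
[[ 0.947  0.32  -0.001  0.216]
 [ 0.32  -0.947  0.002 -0.639]
 [-0.    -0.002 -1.     0.249]
 [ 0.     0.     0.     1.   ]]
top [[0.021, -0.988, 0.153, 0.44], [-1.0, -0.024, -0.019, 0.015], [0.022, -0.153, -0.988, 1.074], [0.0, 0.0, 0.0, 1.0]] 445.8258725084218
board_top 0.6 311 218 [0.558 0.006 0.034]
board_top 0.26 453 160 [ 0.701 -0.326  0.056]
tray_in 0.59 309 285 [0.402 0.007 0.007]
mat 0.78 483 229 [ 0.538 -0.387  0.066]
scraper 0.93 478 229 [ 0.538 -0.376  0.065]
cup1 0.91 210 185 [0.636 0.253 0.003]
cup1 0.89 410 198 [ 0.
[... 819 characters left out ...]
2 [0.451 0.258 0.008]
cup5 0.67 144 227 [0.527 0.39  0.042]
cup5 0.58 415 265 [ 0.454 -0.244  0.009]
chip1 0.63 339 205 [ 0.589 -0.059  0.039]
chip1 0.62 331 224 [ 0.544 -0.041  0.042]
chip1 0.57 337 253 [ 0.477 -0.056  0.039]
chip1 0.54 321 205 [ 0.588 -0.017  0.041]
chip1 0.51 292 206 [0.584 0.051 0.04 ]
chip1 0.48 296 225 [0.54  0.041 0.039]
chip1 0.45 284 244 [0.495 0.067 0.039]
shunter 0.66 314 138 [0.749 0.003 0.045]
hopper_a 0.81 367 144 [ 0.74  -0.125  0.038]
hopper_a 0.69 269 142 [0.739 0.111 0.034]
chimney 0.75 452 158 [ 0.706 -0.324  0.055]
scene [[0.621, 0.608, -0.495, 1.284], [0.784, -0.489, 0.383, -0.537], [-0.009, -0.626, -0.78, 1.196], [0.0, 0.0, 0.0, 1.0]] 467.77936516299224
```

View pics/top0.png

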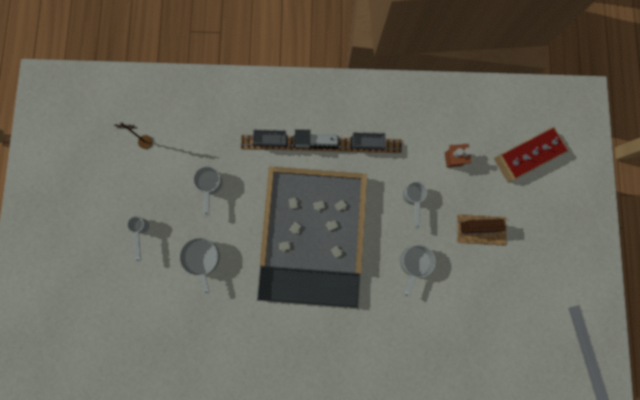

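View pics/scene0.png

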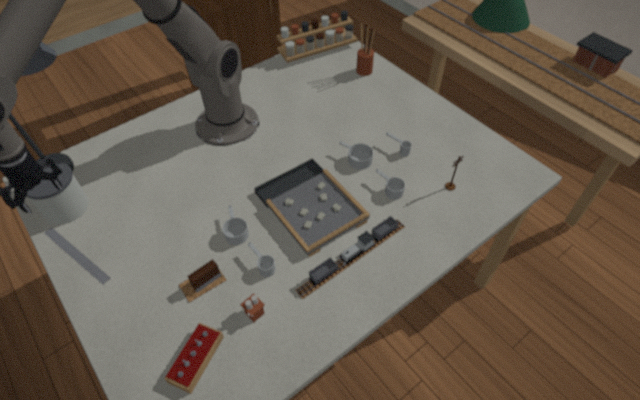

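Top view: board at about (315,220) with seven chips. There are five cups with handles towards the robot: (207,180), (137,226), (200,257), (415,193), (418,262). The scraper is on its mat at (482,228), the models on the track at row 140, and the chimney at (457,155). Next I fit the shapes.

```bash
cat > fit.py <<'E'
from h import *
def rectfit(P): 
    c,s,a=cv2.minAreaRect((P[:,:2]*1000).astype(np.float32)); return np.round(c,1),np.round(s,1),round(a,1)
def fitcups(W, seeds, zr=(0.030,0.058), z0=0.0):
    out=[]
    for s in seeds:
        D=np.hypot(W[...,0]-s[0],W[...,1]-s[1])
        m=(D<0.11)&(W[...,2]>z0+zr[0])&(W[...,2]<z0+zr[1])
        P=W[m]
        out.append(P)
    return out
E
python3 - <<'E'
from fit import *
W=np.load("top0.npy")
Z=W[...,2]
sel=(W[...,0]>0.35)&(W[...,0]<0.8)&(abs(W[...,1])<0.5)
print("table z",np.nanmedian(Z[sel&(abs(W[...,1])>0.14)]),"face",np.nanmedian(Z[205:240,300:330]))
m=(sel&(Z>0.02)).astype(np.uint8)
n,l,st,c=cv2.connectedComponentsWithStats(m)
for i in range(1,n):
    if st[i,4]>30:
        P=W[l==i]; print(i,c[i].round(),st[i,4],rectfit(P),np.percentile(P[:,2],[50,95]).round(3),P[:,:2].mean(0).round(3))
# board lipping
m=(Z>0.0365)&(Z<0.046)&(abs(W[...,1])<0.16)&(W[...,0]<0.70)&(W[...,0]>0.4)
P=W[m]; print("lip",rectfit(P))
m=(Z>0.025)&(Z<0.048)&(abs(W[...,1])<0.16)&(W[...,0]<0.70)&(W[...,0]>0.4)
print("board",rectfit(W[m]))
m=(Z>0.058)&(W[...,1]<-0.3)&(W[...,1]>-0.45)&(W[...,0]<0.6)&(W[...,0]>.45); P=W[m];print("scraper top",rectfit(P),P.mean(0),len(P))
m=(Z>0.003)&(W[...,1]<-0.3)&(W[...,1]>-0.47)&(W[...,0]<0.62)&(W[...,0]>.45); P=W[m];print("mat",rectfit(P),len(P))
E
```

```text
table z 0.0006700362182512354 face 0.03046047797545337
1 [129. 128.] 150 (array([740.9, 417.3]), array([42.1,  6.8]), 86.7) [0.12  0.142] [0.74  0.416]
2 [270. 138.] 585 (array([746.7, 109. ]), array([82.8, 39.1]), 88.2) [0.036 0.054] [0.749 0.109]
3 [315. 140.] 740 (array([747.2,  -2.3]), array([116.8,  36.7]), 89.3) [0.047 0.063] [0.744 0.001]
4 [368. 140.] 574 (array([ 747. , -127.4]), array([37.3, 81. ]), 1.3) [0.036 0.054] [ 0.749 -0.127]
5 [459. 154.] 482 (array([ 717.6, -344.4]), array([48.2, 49.7]), 5.7) [0.058 0.081] [ 0.715 -0.34 ]
6 [513. 162.] 614 (array([ 706.6, -486.9]), array([70. , 61.2]), 27.8) [0.039 0.043] [ 0.705 -0.476]
8 [206. 187.] 366 (array([619.1, 259.6]), array([ 63.1, 114.3]), 75.0) [0.044 0.049] [0.624 0.253]
9 [314. 222.] 10372 (array([517.2,   0.9]), array([234.5, 314.4]), 87.0) [0.031 0.043] [ 0.55  -0.001]
10 [417. 202.] 327 (array([ 596.5, -247.8]), array([109.6,  51.5]), 15.3) [0.045 0.049] [ 0.602 -0.242]
11 [137. 235.] 343 (array([500.7, 410. ]), array([ 40.6, 102.6]), 88.8) [0.045 0.049] [0.508 0.405]
12 [484. 226.] 573 (array([ 547.5, -396.6]), array([29.2, 84.6]), 1.9) [0.065 0.068] [ 0.547 -0.391]
13 [198. 263.] 416 (array([451.2, 248.7]), array([121.1,  86.5]), 44.3) [0.043 0.048] [0.447 0.262]
14 [417. 268.] 390 (array([ 448.9, -229.6]), array([ 74.8, 119. ]), 45.7) [0.044 0.049] [ 0.446 -0.242]
lip (array([557.4,  -1.3]), array([234.5, 234.1]), 87.0)
board (array([ 5.346e+02, -1.000e-01]), array([234.4, 279.8]), 87.1)
scraper top (array([ 548.2, -396.5]), array([28.1, 84.5]), 2.4) [ 0.54800524 -0.39588645  0.06510236] 454
mat (array([ 534.9, -386. ]), array([169.6, 169.1]), 0.8) 1586
```

```bash
cat > fit.py <<'E'
from h import *
from scipy.optimize import least_squares
def fitcup(W,s,z0=0.0,r0=0.11):
    "fit rim + handle near seed; returns centre, radius, handle angle(deg), n, rms"
    D=np.hypot(W[...,0]-s[0],W[...,1]-s[1])
    P=W[(D<r0)&(W[...,2]>z0+0.039)&(W[...,2]<z0+0.055)][:,:2]
    best=None
    for R in (.044,.038,.032,.026,.020):
        for st in [(0,0),(.01,0),(-.01,0),(0,.01),(0,-.01),(.025,0),(.05,0)]:
            c=np.array(s[:2])+st
            for it in range(6):
                d=np.hypot(*(P-c).T); Q=P[abs(d-R+.0012)<(.012 if it<3 else .004)]
                if len(Q)<20: break
                c=least_squares(lambda c:np.hypot(*(Q-c).T)-R+.0012,c,loss="soft_l1",f_scale=.001).x
            d=np.hypot(*(P-c).T); e=abs(d-R+.0012)<.003
            ang=np.arctan2(*(P[e]-c).T[::-1]); cov=len(set(np.floor(ang/np.pi*18)))
            cost=cov-30*(d<R-.008).mean()-60*((d>.092).mean())
            if best is None or cost>best[0]: best=(cost,c,R,e.sum(),cov,P)
    _,c,R,n,cov,P=best
    d=np.hypot(*(P-c).T); H=P[(d>R+.006)&(d<.095)]-c
    # handle line: principal fit through handle pixels, as angle seen from centre
    a=np.arctan2(H[:,1].mean(),H[:,0].mean())
    return c.round(4),R,round(np.degrees(a),1),int(n),cov,len(H),round(d.max(),3)
E
python3 - <<'E'
from fit import *
W=np.load("top0.npy")
for s in [(.637,.253),(.53,.405),(.46,.262),(.615,-.24),(.46,-.24)]: print(fitcup(W,s))
m=(W[...,2]>.0025)&(W[...,2]<.012)&(abs(W[...,0]-.547)<.06)&(abs(W[...,1]+.39)<.09); P=W[m]
print("mat x",np.percentile(P[:,0],[1,5,95,99]),"y",np.percentile(P[:,1],[1,5,95,99]),len(P))
c,s=np.cos(-.0524),np.sin(-.0524); Rb=np.array([[c,-s],[s,c]])
for q in r.mark_of("top","chip1"):
    if q["confidence"]>.3:
        u,v=np.round(q["uv"]).astype(int); print("chip board xy",np.round((W[v,u,:2]-[.5574,-.0013])@Rb,3),round(q["confidence"],2))
print("above scraper",rel([.548,-.396,.15]))
E
```

```text
(array([0.6432, 0.2525]), 0.032, np.float64(-176.6), 125, 36, 122, np.float64(0.086))
(array([0.5334, 0.409 ]), 0.02, np.float64(-170.5), 84, 36, 155, np.float64(0.086))
(array([0.4633, 0.2606]), 0.044, np.float64(-163.2), 168, 36, 93, np.float64(0.106))
(array([ 0.6249, -0.2402]), 0.026, np.float64(-178.8), 97, 36, 127, np.float64(0.086))
(array([ 0.4642, -0.2442]), 0.038, np.float64(128.3), 153, 36, 158, np.float64(0.105))
mat x [0.49145101 0.50069435 0.59425409 0.60476105] y [-0.47435691 -0.46671333 -0.31749197 -0.30554261] 1042
chip board xy [ 0.035 -0.056] 0.63
chip board xy [-0.011 -0.04 ] 0.62
chip board xy [-0.077 -0.059] 0.57
chip board xy [ 0.032 -0.014] 0.54
chip board xy [0.024 0.054] 0.51
chip board xy [-0.019  0.041] 0.48
chip board xy [-0.065  0.065] 0.45
above scraper [ 1.57  -0.498  0.401]
```

Request:
{"method": "servo_tool", "body": {
  "commands": [
    [[0.8,-0.25,0.1],[0,0,-0.817]],
    [[0.8,-0.25,0.1],[0,0,-0.817]],
    [[0.8,-0.25,0.1],[0,0,-0.817]],
    [[0.8,-0.25,0.1],[0,0,-0.817]],
    [[0.8,-0.25,0.1],[0,0,-0.817]],
    [[0.8,-0.25,0.1],[0,0,-0.817]],
    [[0.8,-0.25,0.1],[0,0,-0.817]],
    [[0.8,-0.25,0.1],[0,0,-0.817]],
    [[0.8,-0.25,0.1],[0,0,-0.817]],
    [[0.8,-0.25,0.1],[0,0,-0.817]],
    [[0.8,-0.25,0.1],[0,0,-0.817]]
  ],
  "claw": 0,
  "squeeze": 60
}}

```text
clock: 1.9
tcp_pos: [0.3854, -0.5164, 0.2253]
orientation: [2.181, 2.261, 0.0]
contact_force: [0.0, 0.6, -0.7]
grip_width: 0.0853
gripper_force: 0.0
```

```bash
python3 - <<'E'
from h import *
print(T().round(3)); print("rel",rel([.5475,-.396,.20]))
E
```

```text
[[-0.036  0.999  0.     0.385]
 [ 0.999  0.036  0.    -0.516]
 [ 0.     0.    -1.     0.225]
 [ 0.     0.     0.     1.   ]]
rel [0.458 0.665 0.101]
```

Request:
{"method": "servo_tool", "body": {
  "commands": [
    [[0.458,0.665,0],[0,0,0]],
    [[0.458,0.665,0],[0,0,0]],
    [[0.458,0.665,0],[0,0,0]],
    [[0.458,0.665,0],[0,0,0]],
    [[0.458,0.665,0],[0,0,0]],
    [[0.458,0.665,0],[0,0,0]],
    [[0.458,0.665,0],[0,0,0]]
  ]
}}

```text
clock: 2.6
tcp_pos: [0.5461, -0.3968, 0.2251]
orientation: [-2.181, -2.261, 0.002]
contact_force: [-0.2, -0.4, -0.4]
grip_width: 0.0853
gripper_force: 0.0
```

```bash
python3 - <<'E'
from fit import *
print(T().round(3))
p,d,W=cloud("wrist"); save("w1",p); np.save("w1.npy",W); print(np.round(r.camera_model("wrist")["hand_eye"],3).tolist())
m=(W[...,2]>.058)&(W[...,2]<.075); P=W[m]
print("scr",[np.round(x,1) for x in cv2.minAreaRect((P[:,:2]*1000).astype(np.float32))],P.mean(0),len(P))
m=(W[...,2]>.0032)&(W[...,2]<.03); P=W[m]
print("mat",[np.round(x,1) for x in cv2.minAreaRect((P[:,:2]*1000).astype(np.float32))],len(P))
E
```

```text
[[-0.036  0.999 -0.001  0.546]
 [ 0.999  0.036 -0.001 -0.397]
 [-0.001 -0.001 -1.     0.225]
 [ 0.     0.     0.     1.   ]]
[[0.001, -0.954, -0.299, 0.076], [1.0, 0.001, -0.0, -0.0], [0.0, -0.299, 0.954, -0.123], [0.0, 0.0, 0.0, 1.0]]
scr [array([ 633.6, -421.7]), array([205.9, 208.1]), np.float64(88.7)] [ 0.57217564 -0.38629524  0.06469278] 3130
mat [array([ 438.2, -406.7]), array([758. , 327.1]), np.float64(20.5)] 9515
```

View pics/w1.png

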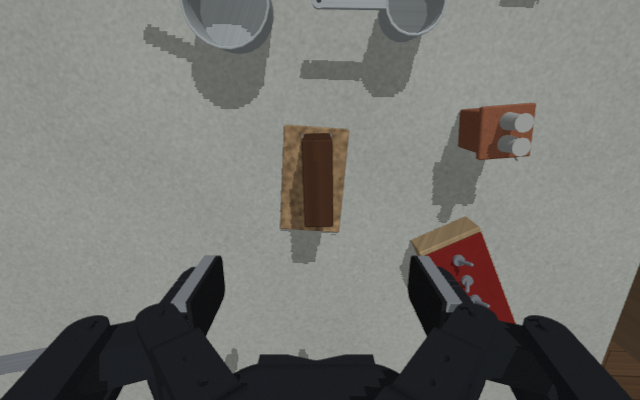

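The wrist view shows the scraper upright on the cork mat at (317,180), with cup handles and the chimney clear of the fingers. I'll restrict the fit to that area.

```bash
python3 - <<'E'
from fit import *
W=np.load("w1.npy"); 
near=np.zeros((400,640),bool); near[115:245,265:360]=1
P=W[near&(W[...,2]>.058)&(W[...,2]<.075)]
print("scr",[np.round(x,1) for x in cv2.minAreaRect((P[:,:2]*1000).astype(np.float32))],P.mean(0),len(P))
p=cv2.imread("pics/w1.png"); hsv=cv2.cvtColor(p,cv2.COLOR_BGR2HSV); P=W[near&(hsv[...,1]>80)&(W[...,2]<.012)]
print("mat",[np.round(x,1) for x in cv2.minAreaRect((P[:,:2]*1000).astype(np.float32))],len(P),P[:,2].mean())
print(rel([.5475,-.3962,.047]))
E
```

```text
scr [array([ 546.9, -396.7]), array([28.1, 84. ]), np.float64(3.5)] [ 0.54679449 -0.39439112  0.0644917 ] 2644
mat [array([ 542.4, -408.3]), array([118.8,  68.7]), np.float64(88.1)] 3511 0.004608293410288121
[0.005 0.008 0.713]
```

Request:
{"method": "servo_tool", "body": {
  "commands": [
    [[0.003,0.006,0.15],[0,0,-0.01]],
    [[0.003,0.006,0.3],[0,0,-0.01]],
    [[0.003,0.006,0.45],[0,0,-0.01]],
    [[0.003,0.006,0.6],[0,0,-0.01]],
    [[0.003,0.006,0.67],[0,0,-0.01]],
    [[0.003,0.006,0.713],[0,0,-0.01]],
    [[0.003,0.006,0.713],[0,0,-0.01]],
    [[0.003,0.006,0.713],[0,0,-0.01]]
  ]
}}

```text
clock: 3.45
tcp_pos: [0.5496, -0.3956, 0.0487]
orientation: [2.16, 2.278, 0.001]
contact_force: [-0.0, 0.2, 1.2]
grip_width: 0.0854
gripper_force: 0.0
```

Request:
{"method": "servo_tool", "body": {
  "commands": [
    [[0,0,0],[0,0,0]],
    [[0,0,0],[0,0,0]],
    [[0,0,0],[0,0,0]],
    [[0,0,0],[0,0,0]],
    [[0,0,0],[0,0,0]],
    [[0,0,0],[0,0,0]],
    [[0,0,0],[0,0,0]],
    [[0,0,0],[0,0,0]],
    [[0,0,0],[0,0,0]],
    [[0,0,0],[0,0,0]]
  ],
  "claw": 1,
  "squeeze": 70
}}

```text
clock: 4.45
tcp_pos: [0.5492, -0.3949, 0.0477]
orientation: [2.16, 2.28, 0.0]
contact_force: [-1.0, 1.0, 5.8]
grip_width: 0.027
gripper_force: 69.3
```

```bash
python3 - <<'E'
from h import *
print(T().round(4)); print(rel([.547,-.396,.16]))
E
```

```text
[[-5.400e-02  9.985e-01  9.000e-04  5.492e-01]
 [ 9.985e-01  5.400e-02 -6.000e-04 -3.949e-01]
 [-6.000e-04  9.000e-04 -1.000e+00  4.770e-02]
 [ 0.000e+00  0.000e+00  0.000e+00  1.000e+00]]
[-0.004 -0.009 -0.449]
```

Request:
{"method": "servo_tool", "body": {
  "commands": [
    [[0,0,-0.1],[0,0,0]],
    [[0,0,-0.3],[0,0,0]],
    [[0,0,-0.45],[0,0,0]],
    [[0.15,0.05,-0.45],[0,0,0.068]],
    [[0.3,0.1,-0.45],[0,0,0.068]],
    [[0.45,0.15,-0.45],[0,0,0.068]],
    [[0.6,0.2,-0.45],[0,0,0.068]],
    [[0.75,0.25,-0.45],[0,0,0.068]],
    [[0.9,0.3,-0.45],[0,0,0.068]],
    [[0.98,0.35,-0.45],[0,0,0.068]],
    [[1,0.392,-0.45],[0,0,0.068]],
    [[1,0.392,-0.45],[0,0,0.068]]
  ]
}}

```text
clock: 5.65
tcp_pos: [0.6341, -0.1391, 0.1592]
orientation: [2.277, 2.164, 0.001]
contact_force: [0.5, -0.6, -0.9]
grip_width: 0.0273
gripper_force: 68.9
```

```bash
cat >> h.py <<'E'
BY=-.0524
def bw(bx,by,z): c,s=np.cos(BY),np.sin(BY); return [.5574+c*bx-s*by,-.0013+s*bx+c*by,z]
E
python3 - <<'E'
from h import *
M=T(); print(M.round(4)); print(r.get_obs()["gripper_force"])
for z in (.13,.0747):
  for b in [(.075,-.055),(-.119,-.055)]: print(b,z,rel(bw(*b,z)))
E
```

```text
[[ 5.110e-02  9.987e-01  3.000e-04  6.341e-01]
 [ 9.987e-01 -5.110e-02  2.000e-04 -1.391e-01]
 [ 2.000e-04  3.000e-04 -1.000e+00  1.592e-01]
 [ 0.000e+00  0.000e+00  0.000e+00  1.000e+00]]
68.93958449363708
(0.075, -0.055) 0.13 [ 0.315 -0.035  0.117]
(-0.119, -0.055) 0.13 [ 0.316 -0.811  0.117]
(0.075, -0.055) 0.0747 [ 0.314 -0.035  0.338]
(-0.119, -0.055) 0.0747 [ 0.315 -0.811  0.338]
```

Request:
{"method": "servo_tool", "body": {
  "commands": [
    [[0.15,-0.02,0.05],[0,0,0]],
    [[0.3,-0.035,0.1],[0,0,0]],
    [[0.315,-0.035,0.2],[0,0,0]],
    [[0.315,-0.035,0.27],[0,0,0]],
    [[0.315,-0.035,0.31],[0,0,0]],
    [[0.315,-0.035,0.338],[0,0,0]],
    [[0.315,-0.035,0.338],[0,0,0]],
    [[0.315,-0.035,0.338],[0,0,0]]
  ]
}}

```text
clock: 6.45
tcp_pos: [0.629, -0.0615, 0.0757]
orientation: [2.28, 2.16, 0.001]
contact_force: [0.2, -0.2, -0.2]
grip_width: 0.0277
gripper_force: 68.9
```

Request:
{"method": "servo_tool", "body": {
  "commands": [
    [[0,-0.05,0],[0,0,0]],
    [[0,-0.1,0],[0,0,0]],
    [[0,-0.15,0],[0,0,0]],
    [[0,-0.2,0],[0,0,0]],
    [[0,-0.25,0],[0,0,0]],
    [[0,-0.3,0],[0,0,0]],
    [[0,-0.35,0],[0,0,0]],
    [[0,-0.4,0],[0,0,0]],
    [[0,-0.45,0],[0,0,0]],
    [[0,-0.5,0],[0,0,0]],
    [[0,-0.55,0],[0,0,0]],
    [[0,-0.6,0],[0,0,0]],
    [[0,-0.64,0],[0,0,0]],
    [[0,-0.68,0],[0,0,0]],
    [[0,-0.72,0],[0,0,0]],
    [[0,-0.75,0],[0,0,0]],
    [[0,-0.776,0],[0,0,0]],
    [[0,-0.776,0],[0,0,0]],
    [[0,-0.776,0],[0,0,0]]
  ]
}}

```text
clock: 8.35
tcp_pos: [0.4351, -0.0504, 0.0752]
orientation: [2.279, 2.162, 0.001]
contact_force: [-0.2, 0.2, -1.9]
grip_width: 0.0271
gripper_force: 69.1
```

```bash
python3 - <<'E'
from h import *
print(T().round(4))
p,d,W=cloud("top"); save("t1",p[130:330,200:440].repeat(3,0).repeat(3,1))
for b in [(-.119,-.055,.12),(.075,.055,.12),(.075,.055,.0747)]: print(b,rel(bw(*b)))
E
```

```text
[[ 5.270e-02  9.986e-01  6.000e-04  4.351e-01]
 [ 9.986e-01 -5.270e-02  0.000e+00 -5.040e-02]
 [ 0.000e+00  6.000e-04 -1.000e+00  7.520e-02]
 [ 0.000e+00  0.000e+00  0.000e+00  1.000e+00]]
(-0.119, -0.055, 0.12) [ 0.002  0.001 -0.179]
(0.075, 0.055, 0.12) [ 0.442  0.777 -0.179]
(0.075, 0.055, 0.0747) [0.442 0.777 0.002]
```

View pics/t1.png

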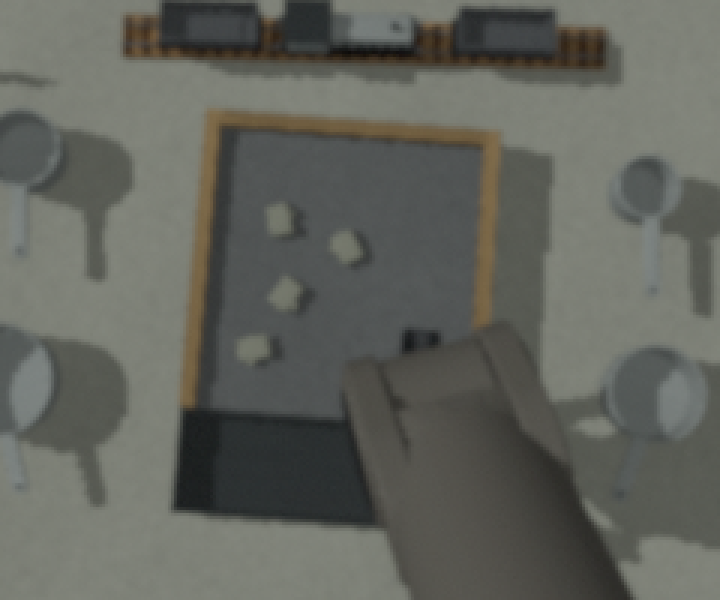

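Right lane is clear; four chips remain at crop (282,220), (346,247), (288,294), (255,349). Next is the left lane.

Request:
{"method": "servo_tool", "body": {
  "commands": [
    [[0,0,-0.09],[0,0,0]],
    [[0,0.05,-0.18],[0,0,0]],
    [[0.1,0.2,-0.18],[0,0,0]],
    [[0.2,0.35,-0.18],[0,0,0]],
    [[0.3,0.5,-0.18],[0,0,0]],
    [[0.4,0.65,-0.18],[0,0,0]],
    [[0.442,0.777,-0.18],[0,0,0]],
    [[0.442,0.777,-0.18],[0,0,0]],
    [[0.442,0.777,-0.1],[0,0,0]],
    [[0.442,0.777,-0.04],[0,0,0]],
    [[0.442,0.777,0.002],[0,0,0]],
    [[0.442,0.777,0.002],[0,0,0]],
    [[0.442,0.777,0.002],[0,0,0]]
  ]
}}

```text
clock: 9.7
tcp_pos: [0.6343, 0.0494, 0.0743]
orientation: [-2.279, -2.162, 0.001]
contact_force: [0.0, -0.8, -0.3]
grip_width: 0.0271
gripper_force: 70.1
```

Request:
{"method": "servo_tool", "body": {
  "commands": [
    [[0,-0.05,0],[0,0,0]],
    [[0,-0.1,0],[0,0,0]],
    [[0,-0.15,0],[0,0,0]],
    [[0,-0.2,0],[0,0,0]],
    [[0,-0.25,0],[0,0,0]],
    [[0,-0.3,0],[0,0,0]],
    [[0,-0.35,0],[0,0,0]],
    [[0,-0.4,0],[0,0,0]],
    [[0,-0.45,0],[0,0,0]],
    [[0,-0.5,0],[0,0,0]],
    [[0,-0.55,0],[0,0,0]],
    [[0,-0.6,0],[0,0,0]],
    [[0,-0.64,0],[0,0,0]],
    [[0,-0.68,0],[0,0,0]],
    [[0,-0.72,0],[0,0,0]],
    [[0,-0.75,0],[0,0,0]],
    [[0,-0.776,0],[0,0,0]],
    [[0,-0.776,0],[0,0,0]],
    [[0,-0.776,0],[0,0,0]]
  ]
}}

```text
clock: 11.6
tcp_pos: [0.4412, 0.0599, 0.0747]
orientation: [2.279, 2.162, 0.001]
contact_force: [0.5, 0.3, -0.6]
grip_width: 0.0274
gripper_force: 70.1
```

```bash
python3 - <<'E'
from h import *
print(T().round(4))
for b in [(-.119,.055,.12),(.075,.0,.12),(.075,.0,.0747)]: print(b,rel(bw(*b)))
E
```

```text
[[ 5.280e-02  9.986e-01  5.000e-04  4.412e-01]
 [ 9.986e-01 -5.280e-02  1.000e-04  5.990e-02]
 [ 1.000e-04  5.000e-04 -1.000e+00  7.470e-02]
 [ 0.000e+00  0.000e+00  0.000e+00  1.000e+00]]
(-0.119, 0.055, 0.12) [-0.     0.001 -0.181]
(0.075, 0.0, 0.12) [-0.22   0.777 -0.181]
(0.075, 0.0, 0.0747) [-0.22   0.777  0.   ]
```

Now the centre lane, then a look.

Request:
{"method": "servo_tool", "body": {
  "commands": [
    [[0,0,-0.09],[0,0,0]],
    [[0,0.05,-0.18],[0,0,0]],
    [[-0.05,0.2,-0.18],[0,0,0]],
    [[-0.1,0.35,-0.18],[0,0,0]],
    [[-0.15,0.5,-0.18],[0,0,0]],
    [[-0.2,0.65,-0.18],[0,0,0]],
    [[-0.22,0.777,-0.18],[0,0,0]],
    [[-0.22,0.777,-0.18],[0,0,0]],
    [[-0.22,0.777,-0.1],[0,0,0]],
    [[-0.22,0.777,-0.04],[0,0,0]],
    [[-0.22,0.777,0],[0,0,0]],
    [[-0.22,0.777,0],[0,0,0]],
    [[-0.22,0.777,0],[0,0,0]]
  ]
}}

```text
clock: 12.9
tcp_pos: [0.6316, -0.005, 0.0743]
orientation: [-2.279, -2.162, 0.001]
contact_force: [-0.5, -0.5, -0.8]
grip_width: 0.027
gripper_force: 70.2
```

Request:
{"method": "servo_tool", "body": {
  "commands": [
    [[0,-0.05,0],[0,0,0]],
    [[0,-0.1,0],[0,0,0]],
    [[0,-0.15,0],[0,0,0]],
    [[0,-0.2,0],[0,0,0]],
    [[0,-0.25,0],[0,0,0]],
    [[0,-0.3,0],[0,0,0]],
    [[0,-0.35,0],[0,0,0]],
    [[0,-0.4,0],[0,0,0]],
    [[0,-0.45,0],[0,0,0]],
    [[0,-0.5,0],[0,0,0]],
    [[0,-0.55,0],[0,0,0]],
    [[0,-0.6,0],[0,0,0]],
    [[0,-0.64,0],[0,0,0]],
    [[0,-0.68,0],[0,0,0]],
    [[0,-0.72,0],[0,0,0]],
    [[0,-0.75,0],[0,0,0]],
    [[0,-0.776,0],[0,0,0]],
    [[0,-0.776,0],[0,0,0]],
    [[0,-0.776,0],[0,0,0]]
  ]
}}

```text
clock: 14.8
tcp_pos: [0.4386, 0.005, 0.0747]
orientation: [2.279, 2.162, 0.001]
contact_force: [-0.4, -0.6, -1.6]
grip_width: 0.0272
gripper_force: 70.2
```

Request:
{"method": "servo_tool", "body": {
  "commands": [
    [[0,0,-0.1],[0,0,0]],
    [[0,0.1,-0.25],[0,0,0]],
    [[-0.1,0.25,-0.35],[0,0,0]],
    [[-0.3,0.4,-0.4],[0,0,-0.03]],
    [[-0.5,0.45,-0.4],[0,0,-0.068]],
    [[-0.7,0.45,-0.4],[0,0,-0.068]],
    [[-0.85,0.45,-0.4],[0,0,-0.068]],
    [[-1,0.45,-0.4],[0,0,-0.068]],
    [[-1,0.45,-0.4],[0,0,-0.068]],
    [[-1,0.45,-0.4],[0,0,-0.068]]
  ]
}}

```text
clock: 15.8
tcp_pos: [0.5372, -0.2519, 0.1742]
orientation: [-2.164, -2.277, -0.0]
contact_force: [-0.0, 1.5, -1.2]
grip_width: 0.0273
gripper_force: 70.3
```

```bash
python3 - <<'E'
from h import *
print(T().round(4))
p,d,W=cloud("top"); save("t2",p[130:330,200:440].repeat(3,0).repeat(3,1))
print(rel([.5425,-.407,.12]),rel([.5425,-.407,.0485]))
for q in r.mark_of("top","chip1"):
    u,v=np.round(q["uv"]).astype(int); print(round(q["confidence"],2),u,v,W[v,u].round(3))
E
```

```text
[[-5.120e-02  9.987e-01 -1.000e-04  5.372e-01]
 [ 9.987e-01  5.120e-02  3.000e-04 -2.519e-01]
 [ 3.000e-04 -1.000e-04 -1.000e+00  1.742e-01]
 [ 0.000e+00  0.000e+00  0.000e+00  1.000e+00]]
[-0.628 -0.014  0.217] [-0.628 -0.014  0.503]
0.67 274 278 [0.417 0.089 0.016]
0.57 346 288 [ 0.397 -0.08   0.014]
0.49 335 281 [ 0.413 -0.054  0.018]
0.49 315 282 [ 0.41  -0.007  0.015]
0.48 282 287 [0.397 0.07  0.013]
0.41 299 272 [0.432 0.031 0.003]
```

View pics/t2.png

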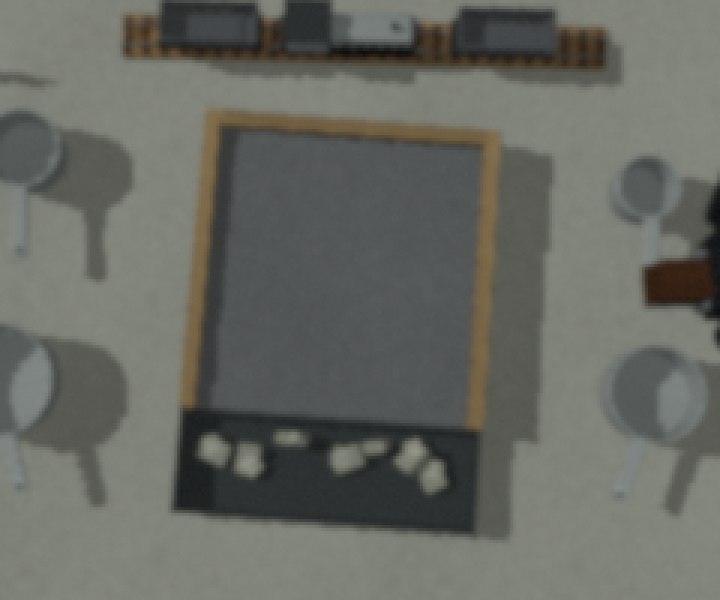

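All seven chips are in the tray, two of them standing on edge against the board at crop (290,437) and (375,447). I'll check their heights while putting the scraper back.

```bash
python3 - <<'E'
from h import *
p,d,W=cloud("top"); g=p.astype(int).min(-1)
c,s=np.cos(BY),np.sin(BY); B=(W[...,:2]-[.5574,-.0013])@np.array([[c,-s],[s,c]])
m=(g>85)&(B[...,0]<-.112)&(B[...,0]>-.19)&(abs(B[...,1])<.112)
n,l,st,ce=cv2.connectedComponentsWithStats(m.astype(np.uint8))
for i in range(1,n):
    if st[i,4]>3: print(ce[i].round(),st[i,4],B[l==i].mean(0).round(3),B[l==i].max(0).round(3),W[l==i][:,2].max().round(3))
E
```

```text
[271. 279.] 67 [-0.149  0.09 ] [-0.139  0.101] 0.018
[296. 276.] 31 [-0.135  0.032] [-0.131  0.041] 0.028
[317. 281.] 105 [-0.145 -0.019] [-0.133 -0.002] 0.032
[337. 281.] 76 [-0.142 -0.063] [-0.129 -0.053] 0.027
[282. 283.] 77 [-0.155  0.063] [-0.143  0.073] 0.018
[344. 288.] 65 [-0.157 -0.082] [-0.145 -0.073] 0.017
```

Request:
{"method": "servo_tool", "body": {
  "commands": [
    [[-0.15,0,0],[0,0,0]],
    [[-0.3,0,0],[0,0,0]],
    [[-0.45,-0.01,0.05],[0,0,0]],
    [[-0.58,-0.014,0.12],[0,0,0]],
    [[-0.628,-0.014,0.22],[0,0,0]],
    [[-0.628,-0.014,0.33],[0,0,0]],
    [[-0.628,-0.014,0.42],[0,0,0]],
    [[-0.628,-0.014,0.47],[0,0,0]],
    [[-0.628,-0.014,0.5],[0,0,0]],
    [[-0.628,-0.014,0.503],[0,0,0]],
    [[-0.628,-0.014,0.503],[0,0,0]],
    [[-0.628,-0.014,0.503],[0,0,0]]
  ]
}}

```text
clock: 17.15
tcp_pos: [0.5432, -0.4079, 0.0502]
orientation: [2.159, 2.279, 0.001]
contact_force: [0.9, -0.1, -1.2]
grip_width: 0.0271
gripper_force: 70.3
```

Request:
{"method": "servo_tool", "body": {
  "commands": [
    [[0,0,0.003],[0,0,0]],
    [[0,0,0.006],[0,0,0]],
    [[0,0,0.008],[0,0,0]],
    [[0,0,0.008],[0,0,0]]
  ]
}}

```text
clock: 17.55
tcp_pos: [0.5425, -0.4077, 0.0473]
orientation: [2.16, 2.28, -0.0]
contact_force: [-0.6, 0.5, 3.1]
grip_width: 0.0269
gripper_force: 70.7
```

Request:
{"method": "servo_tool", "body": {
  "commands": [
    [[0,0,0],[0,0,0]],
    [[0,0,0],[0,0,0]],
    [[0,0,0],[0,0,0]],
    [[0,0,0],[0,0,0]],
    [[0,0,0],[0,0,0]],
    [[0,0,0],[0,0,0]],
    [[0,0,-0.1],[0,0,0]],
    [[0,0,-0.25],[0,0,0]],
    [[0,0,-0.4],[0,0,0]],
    [[0,0,-0.55],[0,0,0]],
    [[0,0,-0.55],[0,0,0]],
    [[0,0,-0.55],[0,0,0]]
  ],
  "claw": 0
}}

```text
clock: 18.75
tcp_pos: [0.5428, -0.4079, 0.1854]
orientation: [2.159, 2.279, 0.0]
contact_force: [0.4, 0.1, -0.7]
grip_width: 0.0855
gripper_force: 0.0
```

```bash
python3 - <<'E'
from fit import *
print(T().round(3))
p,d,W=cloud("top")
for s in [(.463,.261),(.464,-.244),(.643,.2525),(.625,-.240),(.533,.409)]: print(fitcup(W,s))
P=W[(abs(W[...,0]-.5425)<.03)&(abs(W[...,1]+.407)<.06)&(W[...,2]>.055)&(W[...,2]<.08)]
print("scr",[np.round(x,1) for x in cv2.minAreaRect((P[:,:2]*1000).astype(np.float32))],len(P),np.median(P[:,2]))
E
```

```text
[[-0.054  0.999  0.002  0.543]
 [ 0.999  0.054 -0.001 -0.408]
 [-0.001  0.002 -1.     0.185]
 [ 0.     0.     0.     1.   ]]
(array([0.4634, 0.2606]), 0.044, np.float64(-163.2), 166, 36, 95, np.float64(0.109))
(array([ 0.4641, -0.2442]), 0.038, np.float64(127.4), 153, 36, 157, np.float64(0.11))
(array([0.6433, 0.2526]), 0.032, np.float64(-176.6), 125, 36, 124, np.float64(0.086))
(array([ 0.6249, -0.2403]), 0.026, np.float64(-178.9), 99, 36, 127, np.float64(0.108))
(array([0.5335, 0.409 ]), 0.02, np.float64(-170.5), 87, 35, 154, np.float64(0.086))
scr [array([ 543.4, -409.8]), array([28.4, 84.9]), np.float64(3.0)] 464 0.06504845081646604
```

Request:
{"method": "servo_tool", "body": {
  "commands": [
    [[0.15,0,-0.2],[0,0,0.1]],
    [[0.3,0,-0.3],[0,0,0.2]],
    [[0.5,0,-0.3],[0,0,0.3]],
    [[0.7,0,-0.3],[0,0,0.4]],
    [[0.85,-0.1,-0.3],[0,0,0.5]],
    [[1,-0.2,-0.3],[0,0,0.6]],
    [[1,-0.2,-0.3],[0,0,0.7]],
    [[1,-0.2,-0.3],[0,0,0.8]],
    [[1,-0.2,-0.3],[0,0,0.9]],
    [[1,-0.2,-0.3],[0,0,1]],
    [[1,-0.2,-0.3],[0,0,1]],
    [[1,-0.2,-0.3],[0,0,1]]
  ]
}}

```text
clock: 20.0
tcp_pos: [0.478, -0.1604, 0.2577]
orientation: [-3.14, -0.084, 0.005]
contact_force: [-0.1, -0.2, 0.2]
grip_width: 0.0852
gripper_force: 0.0
```

Request:
{"method": "servo_tool", "body": {
  "commands": [
    [[0,-0.2,0],[0,0,0]],
    [[0,-0.4,0],[0,0,0]],
    [[0,-0.6,0],[0,0,0]],
    [[0,-0.8,0],[0,0,0]],
    [[0,-1,0],[0,0,0]],
    [[0,-1,0],[0,0,0]]
  ]
}}

```text
clock: 20.6
tcp_pos: [0.4641, 0.0963, 0.2589]
orientation: [-3.137, -0.106, 0.001]
contact_force: [0.3, -0.9, -1.0]
grip_width: 0.0855
gripper_force: 0.0
```

```bash
python3 - <<'E'
from h import *
print(T().round(3)); print(r.get_obs()["joints"].round(2),rel([.42,.25,.24]))
E
```

```text
[[ 0.998  0.067 -0.001  0.464]
 [ 0.067 -0.998  0.003  0.096]
 [-0.001 -0.003 -1.     0.259]
 [ 0.     0.     0.     1.   ]]
[-0.    0.16 -0.37  1.99  0.06  1.   -1.9 ] [-0.135 -0.625  0.078]
```

Request:
{"method": "servo_tool", "body": {
  "commands": [
    [[-0.03,-0.2,0],[0,0,0]],
    [[-0.08,-0.4,0.04],[0,0,0]],
    [[-0.13,-0.6,0.08],[0,0,0]],
    [[-0.13,-0.625,0.08],[0,0,0]],
    [[-0.13,-0.625,0.08],[0,0,0]],
    [[-0.13,-0.625,0.08],[0,0,0]]
  ],
  "claw": 0.65
}}

```text
clock: 21.2
tcp_pos: [0.425, 0.2416, 0.2387]
orientation: [3.139, 0.084, -0.001]
contact_force: [0.0, 0.2, -0.3]
grip_width: 0.0298
gripper_force: 0.0
```

```bash
cat >> fit.py <<'E'
def handle(W,c,R,z0=0.0):
    "handle direction by line fit on handle-height points radially R+8..84mm, plus tip radius"
    D=W[...,:2]-c; d=np.hypot(D[...,0],D[...,1])
    m=(d>R+.008)&(d<.086)&(W[...,2]>z0+.036)&(W[...,2]<z0+.056)
    n,l,st,ce=cv2.connectedComponentsWithStats(m.astype(np.uint8)); i=1+st[1:,4].argmax()
    H=D[l==i]; v=H.mean(0); 
    if len(H)<3000:
        pass
    far=H[np.hypot(*H.T)>R+.015]; f=far.mean(0)
    return round(np.degrees(np.arctan2(f[1],f[0])),1),len(H),np.round(W[l==i].mean(0),4)
E
python3 - <<'E'
from fit import *
print(T().round(3))
p,d,W=cloud("wrist"); save("w2",p); np.save("w2.npy",W)
c=fitcup(W,(.4634,.2606)); print(c); print(handle(W,c[0],c[1]))
W=np.load("top0.npy")
for c,R in [((.4634,.2606),.044),((.4641,-.2442),.038),((.6433,.2526),.032),((.6249,-.2403),.026),((.5335,.409),.02)]: print(handle(W,c,R))
E
```

```text
[[ 0.999  0.054 -0.001  0.425]
 [ 0.054 -0.999 -0.001  0.242]
 [-0.001  0.001 -1.     0.239]
 [ 0.     0.     0.     1.   ]]
(array([0.4621, 0.2624]), 0.044, np.float64(-161.6), 885, 36, 401, np.float64(0.112))
(np.float64(-163.5), 347, array([0.3964, 0.2429, 0.0461]))
(np.float64(-163.5), 86, array([0.3976, 0.2412, 0.0463]))
(np.float64(158.8), 99, array([ 0.4026, -0.2203,  0.0464]))
(np.float64(-176.5), 116, array([0.5805, 0.2488, 0.0464]))
(np.float64(-179.0), 122, array([ 0.5642, -0.2414,  0.0468]))
(np.float64(-170.6), 152, array([0.4777, 0.3997, 0.0465]))
```

View pics/w2.png

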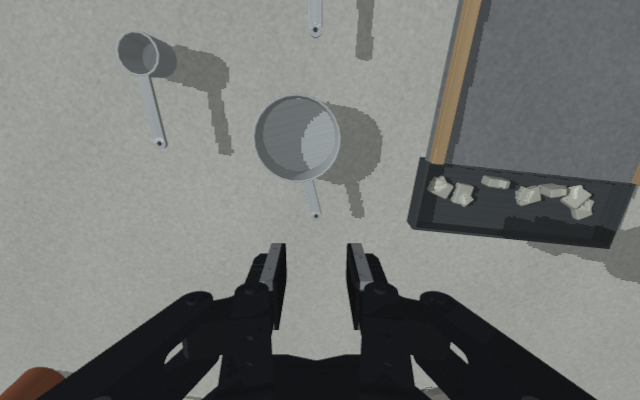

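Wrist view: cup1's rim is at (297,138) and its handle tip at (316,215). This agrees with the top camera to 2 mm. Grasping the handle.

Request:
{"method": "servo_tool", "body": {
  "commands": [
    [[-0.05,0,0.1],[0,0,-0.08]],
    [[-0.109,-0.008,0.25],[0,0,-0.149]],
    [[-0.109,-0.008,0.4],[0,0,-0.149]],
    [[-0.109,-0.008,0.55],[0,0,-0.149]],
    [[-0.109,-0.008,0.65],[0,0,-0.149]],
    [[-0.109,-0.008,0.73],[0,0,-0.149]],
    [[-0.109,-0.008,0.779],[0,0,-0.149]],
    [[-0.109,-0.008,0.779],[0,0,-0.149]],
    [[-0.109,-0.008,0.779],[0,0,-0.149]]
  ]
}}

```text
clock: 22.15
tcp_pos: [0.398, 0.2433, 0.0451]
orientation: [3.109, 0.449, 0.001]
contact_force: [0.2, 0.2, 0.1]
grip_width: 0.0296
gripper_force: 0.0
```

Request:
{"method": "servo_tool", "body": {
  "commands": [
    [[0,0,0],[0,0,0]],
    [[0,0,0],[0,0,0]],
    [[0,0,0],[0,0,0]],
    [[0,0,0],[0,0,0]],
    [[0,0,0],[0,0,0]],
    [[0,0,0],[0,0,0]],
    [[0,0,0],[0,0,0]],
    [[0,0,0],[0,0,0]]
  ],
  "claw": 1,
  "squeeze": 80
}}

```text
clock: 22.95
tcp_pos: [0.3977, 0.2439, 0.0455]
orientation: [-3.109, -0.451, -0.002]
contact_force: [-1.5, -1.3, 7.0]
grip_width: 0.0099
gripper_force: 78.1
```

Request:
{"method": "servo_tool", "body": {
  "commands": [
    [[0,0,-0.05],[0,0,0]],
    [[0,0,-0.12],[0,0,0]],
    [[0,0,-0.2],[0,0,0]],
    [[0,0,-0.3],[0,0,0]],
    [[0,0,-0.4],[0,0,0]],
    [[0,0,-0.4],[0,0,0]]
  ]
}}

```text
clock: 23.55
tcp_pos: [0.3988, 0.2451, 0.1482]
orientation: [-3.107, -0.451, -0.009]
contact_force: [0.2, 1.0, -1.7]
grip_width: 0.0097
gripper_force: 78.1
```

```bash
cat >> fit.py <<'E'
def incup(z0):
    "cup in hand from wrist camera: plane tilt of rim, centre, handle"
E
python3 - <<'E'
from fit import *
M=T(); print(M.round(4))
p,d,W=cloud("wrist"); save("w3",p); np.save("w3.npy",W)
ex=M[:2,3]+.068*M[:2,0]; z0=M[2,3]-.044
print("expected",ex.round(4),z0)
c=fitcup(W,ex,z0); print(c,handle(W,c[0],c[1],z0))
D=np.hypot(*(W[...,:2]-c[0]).transpose(2,0,1)); m=(abs(D-.0428)<.003)&(abs(W[...,2]-z0-.045)<.02)
P=W[m]; A=np.c_[P[:,:2]-c[0],np.ones(len(P))]; s=np.linalg.lstsq(A,P[:,2],rcond=None)[0]; print("tilt",s)
E
```

```text
[[ 0.9588  0.2841  0.0055  0.3988]
 [ 0.2841 -0.9588  0.0032  0.2451]
 [ 0.0062 -0.0016 -1.      0.1482]
 [ 0.      0.      0.      1.    ]]
expected [0.464  0.2644] 0.10417507624072951
(array([0.4623, 0.2637]), 0.044, np.float64(-163.4), 6149, 36, 2897, np.float64(0.088)) (np.float64(-163.4), 2950, array([0.4017, 0.2457, 0.1499]))
tilt [-0.0022377  -0.00101357  0.14081302]
```

Request:
{"method": "servo_tool", "body": {
  "commands": [
    [[0.04,0.12,-0.05],[0,0,-0.08]],
    [[0.08,0.24,-0.05],[0,0,-0.16]],
    [[0.12,0.36,-0.05],[0,0,-0.24]],
    [[0.16,0.48,-0.05],[0,0,-0.32]],
    [[0.2,0.6,-0.05],[0,0,-0.4]],
    [[0.23,0.72,-0.05],[0,0,-0.48]],
    [[0.26,0.84,-0.05],[0,0,-0.56]],
    [[0.3,0.92,-0.05],[0,0,-0.64]],
    [[0.3,1,-0.05],[0,0,-0.72]],
    [[0.3,1,-0.05],[0,0,-0.817]],
    [[0.3,1,-0.05],[0,0,-0.817]],
    [[0.3,1,-0.05],[0,0,-0.817]]
  ]
}}

```text
clock: 24.8
tcp_pos: [0.5394, 0.0257, 0.1564]
orientation: [-2.223, -2.218, 0.001]
contact_force: [0.3, -0.2, -1.2]
grip_width: 0.0093
gripper_force: 78.2
```

```bash
python3 - <<'E'
from h import *
print(T().round(4)); print(rel([.57,-.0665,.11]),rel([.57,-.0665,.0755]))
E
```

```text
[[ 2.700e-03  1.000e+00 -1.400e-03  5.394e-01]
 [ 1.000e+00 -2.700e-03  5.000e-04  2.570e-02]
 [ 5.000e-04 -1.400e-03 -1.000e+00  1.564e-01]
 [ 0.000e+00  0.000e+00  0.000e+00  1.000e+00]]
[-0.368  0.123  0.185] [-0.369  0.124  0.323]
```

Request:
{"method": "servo_tool", "body": {
  "commands": [
    [[-0.12,0.04,0.04],[0,0,0]],
    [[-0.25,0.08,0.08],[0,0,0]],
    [[-0.369,0.124,0.12],[0,0,0]],
    [[-0.369,0.124,0.18],[0,0,0]],
    [[-0.369,0.124,0.23],[0,0,0]],
    [[-0.369,0.124,0.27],[0,0,0]],
    [[-0.369,0.124,0.3],[0,0,0]],
    [[-0.369,0.124,0.315],[0,0,0]],
    [[-0.369,0.124,0.323],[0,0,0]],
    [[-0.369,0.124,0.323],[0,0,0]],
    [[-0.369,0.124,0.323],[0,0,0]]
  ]
}}

```text
clock: 25.9
tcp_pos: [0.5716, -0.0666, 0.0768]
orientation: [2.22, 2.222, 0.001]
contact_force: [0.2, -0.7, -0.8]
grip_width: 0.0094
gripper_force: 78.3
```

Request:
{"method": "servo_tool", "body": {
  "commands": [
    [[0,0,0],[0,0,0]],
    [[0,0,0],[0,0,0]],
    [[0,0,0],[0,0,0]],
    [[0,0,0],[0,0,0]],
    [[0,0,0],[0,0,0]],
    [[0,0,-0.1],[0,0,0]],
    [[0,0,-0.25],[0,0,0]],
    [[0,0,-0.4],[0,0,0]],
    [[0,0,-0.55],[0,0,0]],
    [[0,0,-0.6],[0,0,0]],
    [[0,0,-0.6],[0,0,0]]
  ],
  "claw": 0.65
}}

```text
clock: 27.0
tcp_pos: [0.5724, -0.0669, 0.2283]
orientation: [2.219, 2.219, 0.004]
contact_force: [-0.1, 0.3, -0.4]
grip_width: 0.0301
gripper_force: 0.0
```

```bash
python3 - <<'E'
from fit import *
M=T(); print(M.round(4))
p,d,W=cloud("wrist"); c=fitcup(W,(.57,0),.03); print(c,handle(W,c[0],c[1],.03))
p,d,W=cloud("top"); c=fitcup(W,(.57,0),.03); print(c)
for s in [(.4641,-.2442),(.6433,.2525),(.6249,-.2403),(.533,.409)]: c=fitcup(W,s); print(c[:2],handle(W,c[0],c[1]))
E
```

```text
[[-4.000e-04  1.000e+00  4.100e-03  5.724e-01]
 [ 1.000e+00  4.000e-04 -8.000e-04 -6.690e-02]
 [-8.000e-04  4.100e-03 -1.000e+00  2.283e-01]
 [ 0.000e+00  0.000e+00  0.000e+00  1.000e+00]]
(array([ 0.5709, -0.001 ]), 0.044, np.float64(-89.8), 1315, 36, 506, np.float64(0.088)) (np.float64(-89.9), 461, array([ 0.5711, -0.0695,  0.0761]))
(array([ 0.5724, -0.002 ]), 0.044, np.float64(-89.6), 155, 36, 37, np.float64(0.066))fit.py:17: RuntimeWarning: Mean of empty slice.
  cost=cov-30*(d<R-.008).mean()-60*((d>.092).mean())
  ret = ret.dtype.type(ret / rcount)
fit.py:22: RuntimeWarning: Mean of empty slice.
  a=np.arctan2(H[:,1].mean(),H[:,0].mean())
Traceback (most recent call last):
  File "fit.py", line 23, in fitcup
    return c.round(4),R,round(np.degrees(a),1),int(n),cov,len(H),round(d.max(),3)
                                                                       ~~~~~^^
ValueError: zero-size array to reduction operation maximum which has no identity
```

Request:
{"method": "servo_tool", "body": {
  "commands": [
    [[-0.1,-0.1,-0.05],[0,0,0.1]],
    [[-0.2,-0.2,-0.05],[0,0,0.2]],
    [[-0.3,-0.3,-0.05],[0,0,0.3]],
    [[-0.4,-0.4,-0.05],[0,0,0.4]],
    [[-0.5,-0.5,-0.05],[0,0,0.5]],
    [[-0.632,-0.55,-0.05],[0,0,0.6]],
    [[-0.632,-0.55,-0.05],[0,0,0.7]],
    [[-0.632,-0.55,-0.05],[0,0,0.8]],
    [[-0.632,-0.55,-0.05],[0,0,0.9]],
    [[-0.632,-0.55,-0.05],[0,0,1]],
    [[-0.632,-0.55,-0.05],[0,0,1]],
    [[-0.632,-0.55,-0.05],[0,0,1]]
  ]
}}

```text
clock: 28.3
tcp_pos: [0.4327, -0.2246, 0.2369]
orientation: [-3.14, -0.0, 0.005]
contact_force: [0.5, -0.2, 0.3]
grip_width: 0.0304
gripper_force: 0.0
```

```bash
cat >> fit.py <<'E'
def plan(c,h,z,g=.068):
    "grasp TCP for handle: shift units and turn units from the present pose"
    M=T(); a=np.radians(h); p=[c[0]+g*np.cos(a),c[1]+g*np.sin(a),z]
    ya=np.degrees(np.arctan2(M[1,1],M[0,1])); t=(h+90-ya+180)%360-180
    print("grasp",np.round(p,4),"shift",rel(p),"turn z",round(-t/90,3))
def tryfit(W,s,z0=0.):
    try:
        c=fitcup(W,s,z0); h=handle(W,c[0],c[1],z0); print(c[:2],c[3:5],h); return c[0],h[0]
    except Exception as e: print("no fit",s,e)
E
python3 - <<'E'
from fit import *
M=T(); print(M.round(4),r.get_obs()["joints"].round(2))
p,d,W=cloud("wrist"); q=tryfit(W,(.4641,-.2442))
if q: plan(*q,.044)
p,d,W=cloud("top")
for s in [(.4641,-.2442),(.6433,.2525),(.6249,-.2403),(.533,.409)]: tryfit(W,s)
tryfit(W,(.571,0),.03)
E
```

```text
[[ 1.000e+00  1.000e-04 -3.400e-03  4.327e-01]
 [ 1.000e-04 -1.000e+00  1.400e-03 -2.246e-01]
 [-3.400e-03 -1.400e-03 -1.000e+00  2.369e-01]
 [ 0.000e+00  0.000e+00  0.000e+00  1.000e+00]] [ 0.68  0.21 -0.38  1.98  0.09  0.97 -1.31]
(array([ 0.4632, -0.2434]), 0.038) (745, 36) (np.float64(159.0), 413, array([ 0.4023, -0.22  ,  0.0461]))
grasp [ 0.3997 -0.219   0.044 ] shift [-0.13  -0.022  0.773] turn z 0.235
(array([ 0.4639, -0.2444]), 0.038) (103, 26) (np.float64(158.6), 85, array([ 0.4   , -0.2192,  0.0464]))
(array([0.6433, 0.2524]), 0.032) (127, 36) (np.float64(-176.7), 117, array([0.5804, 0.2488, 0.0465]))
(array([ 0.6251, -0.2402]), 0.026) (95, 36) (np.float64(-178.8), 120, array([ 0.5647, -0.2415,  0.0465]))
(array([0.5337, 0.4089]), 0.02) (85, 36) (np.float64(-170.7), 152, array([0.4776, 0.3997, 0.0466]))
(array([ 0.5724, -0.002 ]), 0.044) (157, 36) (np.float64(-89.6), 76, array([ 0.5729, -0.0703,  0.0767]))
```

Request:
{"method": "servo_tool", "body": {
  "commands": [
    [[-0.06,-0.01,0.1],[0,0,0.09]],
    [[-0.13,-0.021,0.25],[0,0,0.18]],
    [[-0.13,-0.021,0.4],[0,0,0.235]],
    [[-0.13,-0.021,0.55],[0,0,0.235]],
    [[-0.13,-0.021,0.65],[0,0,0.235]],
    [[-0.13,-0.021,0.73],[0,0,0.235]],
    [[-0.13,-0.021,0.775],[0,0,0.235]],
    [[-0.13,-0.021,0.775],[0,0,0.235]],
    [[-0.13,-0.021,0.775],[0,0,0.235]]
  ]
}}

```text
clock: 29.3
tcp_pos: [0.4016, -0.2198, 0.0454]
orientation: [3.089, -0.575, 0.0]
contact_force: [0.9, -0.2, -0.3]
grip_width: 0.0301
gripper_force: 0.0
```

Request:
{"method": "servo_tool", "body": {
  "commands": [
    [[0,0,0],[0,0,0]],
    [[0,0,0],[0,0,0]],
    [[0,0,0],[0,0,0]],
    [[0,0,0],[0,0,0]],
    [[0,0,0],[0,0,0]],
    [[0,0,0],[0,0,0]],
    [[0,0,0],[0,0,0]],
    [[0,0,0],[0,0,0]]
  ],
  "claw": 1
}}

```text
clock: 30.1
tcp_pos: [0.4016, -0.2199, 0.0458]
orientation: [3.088, -0.575, 0.002]
contact_force: [-1.2, 1.0, 6.9]
grip_width: 0.0096
gripper_force: 78.2
```

Request:
{"method": "servo_tool", "body": {
  "commands": [
    [[0,0,-0.05],[0,0,0]],
    [[0,0,-0.12],[0,0,0]],
    [[0,0,-0.2],[0,0,0]],
    [[0,0,-0.3],[0,0,0]],
    [[0,0,-0.4],[0,0,0]],
    [[0,0,-0.5],[0,0,0]],
    [[0,0,-0.52],[0,0,0]],
    [[0,0,-0.52],[0,0,0]]
  ]
}}

```text
clock: 30.9
tcp_pos: [0.4016, -0.2199, 0.176]
orientation: [3.088, -0.576, 0.003]
contact_force: [0.1, 0.7, -2.2]
grip_width: 0.0096
gripper_force: 78.2
```

```bash
cat >> fit.py <<'E'
def held(S,hp,zt,zhov):
    "cup in hand: centre in tool frame; TCP target to put its axis on S with handle direction hp"
    M=T(); p,d,W=cloud("wrist"); z0=M[2,3]-.0445; ex=M[:2,3]+.067*M[:2,0]
    c,h=tryfit(W,ex,z0); off=M[:3,:3].T@np.r_[c-M[:2,3],0]
    D=np.hypot(*(W[...,:2]-c).transpose(2,0,1)); ya=np.degrees(np.arctan2(M[1,1],M[0,1]))
    hrel=(h+90-ya+180)%360-180
    print("centre in tool",off.round(4),"handle err",hrel.round(1))
    yt=np.radians(hp+90); tx=np.array([-np.sin(yt),np.cos(yt)]); ty=np.array([np.cos(yt),np.sin(yt)])
    P=np.array(S)-off[0]*tx-off[1]*ty
    t=(hp+90-ya+180)%360-180
    for z in (zhov,zt): print("TCP",P.round(4),z,"shift",rel([*P,z]),"turn",round(-t/90,3))
    np.save("target.npy",[*P,zt])
E
python3 - <<'E'
from fit import *
print(T().round(3)); held((.5715,-.0015),-195,.0825,.15)
E
```

```text
[[ 0.933 -0.36   0.002  0.402]
 [-0.36  -0.933 -0.001 -0.22 ]
 [ 0.002  0.    -1.     0.176]
 [ 0.     0.     0.     1.   ]]
(array([ 0.4624, -0.2437]), 0.038) (4937, 36) (np.float64(159.0), 3286, array([ 0.4052, -0.2218,  0.1771]))
centre in tool [0.0653 0.0002 0.0001] handle err 0.1
TCP [0.5085 0.0156] 0.15 shift [ 0.062 -1.033  0.099] turn -0.068
TCP [0.5085 0.0156] 0.0825 shift [ 0.062 -1.033  0.369] turn -0.068
```

Request:
{"method": "servo_tool", "body": {
  "commands": [
    [[0.01,-0.12,0],[0,0,-0.02]],
    [[0.02,-0.26,0],[0,0,-0.04]],
    [[0.03,-0.4,0],[0,0,-0.068]],
    [[0.04,-0.54,0],[0,0,-0.068]],
    [[0.05,-0.68,0],[0,0,-0.068]],
    [[0.06,-0.82,0],[0,0,-0.068]],
    [[0.062,-0.94,0.05],[0,0,-0.068]],
    [[0.062,-1,0.1],[0,0,-0.068]],
    [[0.062,-1,0.1],[0,0,-0.068]],
    [[0.062,-1,0.1],[0,0,-0.068]]
  ]
}}

```text
clock: 31.95
tcp_pos: [0.5047, 0.0076, 0.1487]
orientation: [3.114, -0.409, -0.005]
contact_force: [-0.5, -0.3, -1.0]
grip_width: 0.0099
gripper_force: 78.2
```

```bash
python3 - <<'E'
from fit import *
M=T(); print(M.round(4)); held((.5715,-.0015),-195,.0825,.10)
p,d,W=cloud("wrist"); tryfit(W,(.5715,-.0015),.03)
E
```

```text
[[ 9.661e-01 -2.582e-01 -3.300e-03  5.047e-01]
 [-2.582e-01 -9.661e-01 -3.000e-04  7.600e-03]
 [-3.100e-03  1.100e-03 -1.000e+00  1.487e-01]
 [ 0.000e+00  0.000e+00  0.000e+00  1.000e+00]]
(array([ 0.5676, -0.0096]), 0.038) (4764, 36) (np.float64(165.0), 3285, array([0.5086, 0.0062, 0.1499]))
centre in tool [ 0.0652  0.0003 -0.0002] handle err -0.0
TCP [0.5086 0.0157] 0.1 shift [ 0.005 -0.038  0.197] turn 0.0
TCP [0.5086 0.0157] 0.0825 shift [ 0.005 -0.038  0.267] turn 0.0
(array([ 0.5715, -0.0015]), 0.044) (0, 0) (np.float64(-89.9), 769, array([ 0.5717, -0.0767,  0.0761]))
```

Request:
{"method": "servo_tool", "body": {
  "commands": [
    [[0.005,-0.038,0],[0,0,0]],
    [[0.005,-0.038,0.04],[0,0,0]],
    [[0.005,-0.038,0.08],[0,0,0]],
    [[0.005,-0.038,0.12],[0,0,0]],
    [[0.005,-0.038,0.16],[0,0,0]],
    [[0.005,-0.038,0.19],[0,0,0]],
    [[0.005,-0.038,0.22],[0,0,0]],
    [[0.005,-0.038,0.24],[0,0,0]],
    [[0.005,-0.038,0.26],[0,0,0]],
    [[0.005,-0.038,0.268],[0,0,0]],
    [[0.005,-0.038,0.268],[0,0,0]],
    [[0.005,-0.038,0.268],[0,0,0]]
  ]
}}

```text
clock: 33.25
tcp_pos: [0.5097, 0.0168, 0.0833]
orientation: [-3.115, 0.41, -0.001]
contact_force: [-0.5, 0.2, -0.9]
grip_width: 0.0097
gripper_force: 78.3
```

Request:
{"method": "servo_tool", "body": {
  "commands": [
    [[0,0,0],[0,0,0]],
    [[0,0,0],[0,0,0]],
    [[0,0,0],[0,0,0]],
    [[0,0,0],[0,0,0]],
    [[0,0,0],[0,0,0]],
    [[0,0,-0.1],[0,0,0]],
    [[0,0,-0.25],[0,0,0]],
    [[0,0,-0.4],[0,0,0]],
    [[0,0,-0.55],[0,0,0]],
    [[0,0,-0.6],[0,0,0]],
    [[0,0,-0.6],[0,0,0]]
  ],
  "claw": 0.65
}}

```text
clock: 34.35
tcp_pos: [0.5106, 0.0169, 0.2349]
orientation: [-3.114, 0.41, -0.006]
contact_force: [0.5, -0.1, -0.1]
grip_width: 0.03
gripper_force: 0.0
```

```bash
python3 - <<'E'
from fit import *
M=T(); print(M.round(4))
p,d,W=cloud("wrist"); save("w4",p); tryfit(W,(.5715,-.0015),.036)
p,d,W=cloud("top"); tryfit(W,(.5715,-.0015),.036)
q=tryfit(W,(.6433,.2525)); tryfit(W,(.6249,-.2403)); tryfit(W,(.533,.409))
plan(*q,.24,.04)
E
```

```text
[[ 9.659e-01 -2.590e-01  4.100e-03  5.106e-01]
 [-2.590e-01 -9.659e-01 -2.000e-04  1.690e-02]
 [ 4.000e-03 -9.000e-04 -1.000e+00  2.349e-01]
 [ 0.000e+00  0.000e+00  0.000e+00  1.000e+00]]
(array([ 5.722e-01, -1.000e-04]), 0.038) (1074, 36) (np.float64(-90.5), 703, array([ 0.5716, -0.0661,  0.0761]))
(array([ 0.5715, -0.0015]), 0.044) (0, 0) (np.float64(-88.1), 8, array([ 0.5743, -0.0851,  0.0765]))
(array([0.6434, 0.2526]), 0.032) (121, 36) (np.float64(-176.5), 115, array([0.5808, 0.2488, 0.0468]))
(array([ 0.625 , -0.2403]), 0.026) (94, 36) (np.float64(-178.8), 120, array([ 0.5646, -0.2416,  0.0465]))
(array([0.5335, 0.4088]), 0.02) (83, 36) (np.float64(-170.8), 149, array([0.4774, 0.3997, 0.0464]))
grasp [0.6035 0.2502 0.24  ] shift [ 0.124 -1.001 -0.033] turn z -0.206
```

View pics/w4.png

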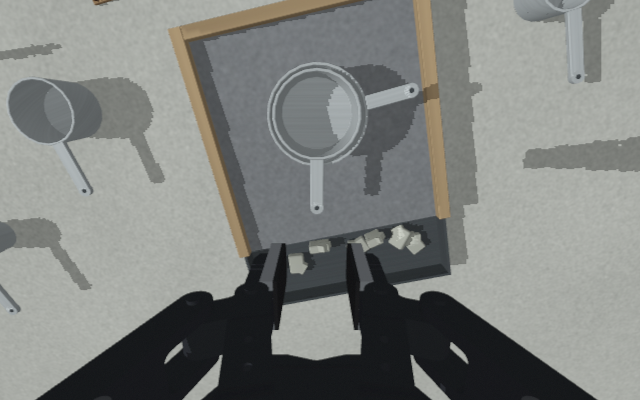

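Cup2 sits inside cup1 at (317,113), with its handle at (317,185). Next is cup3.

Request:
{"method": "servo_tool", "body": {
  "commands": [
    [[0.02,-0.2,0],[0,0,-0.09]],
    [[0.04,-0.4,0],[0,0,-0.18]],
    [[0.06,-0.6,0],[0,0,-0.206]],
    [[0.08,-0.8,0],[0,0,-0.206]],
    [[0.1,-1,0],[0,0,-0.206]],
    [[0.1,-1,0],[0,0,-0.206]],
    [[0.1,-1,0],[0,0,-0.206]]
  ]
}}

```text
clock: 35.15
tcp_pos: [0.597, 0.2532, 0.23]
orientation: [3.139, 0.102, -0.007]
contact_force: [-0.1, -0.1, 0.2]
grip_width: 0.0299
gripper_force: 0.0
```

```bash
python3 - <<'E'
from fit import *
M=T(); print(M[:,3].round(4))
p,d,W=cloud("wrist"); q=tryfit(W,(.643,.2525)); plan(*q,.0445)
E
```

```text
[0.597  0.2532 0.23   1.    ]
(array([0.6425, 0.2546]), 0.032) (665, 36) (np.float64(-176.5), 514, array([0.5803, 0.2508, 0.046 ]))
grasp [0.5746 0.2504 0.0445] shift [-0.088 -0.004  0.744] turn z 0.001
```

Request:
{"method": "servo_tool", "body": {
  "commands": [
    [[-0.045,0,0.1],[0,0,0]],
    [[-0.088,0,0.25],[0,0,0]],
    [[-0.088,0,0.4],[0,0,0]],
    [[-0.088,0,0.55],[0,0,0]],
    [[-0.088,0,0.65],[0,0,0]],
    [[-0.088,0,0.71],[0,0,0]],
    [[-0.088,0,0.745],[0,0,0]],
    [[-0.088,0,0.745],[0,0,0]],
    [[-0.088,0,0.745],[0,0,0]]
  ]
}}

```text
clock: 36.1
tcp_pos: [0.5771, 0.2506, 0.0478]
orientation: [-3.14, -0.096, -0.002]
contact_force: [-0.1, -0.4, 0.4]
grip_width: 0.0298
gripper_force: 0.0
```

Request:
{"method": "servo_tool", "body": {
  "commands": [
    [[0,0,0],[0,0,0]],
    [[0,0,0],[0,0,0]],
    [[0,0,0],[0,0,0]],
    [[0,0,0],[0,0,0]],
    [[0,0,0],[0,0,0]],
    [[0,0,0],[0,0,0]],
    [[0,0,0],[0,0,0]],
    [[0,0,0],[0,0,0]]
  ],
  "claw": 1
}}

```text
clock: 36.9
tcp_pos: [0.5766, 0.2508, 0.0477]
orientation: [-3.14, -0.098, -0.001]
contact_force: [-2.5, -0.8, 7.1]
grip_width: 0.0097
gripper_force: 78.3
```

Request:
{"method": "servo_tool", "body": {
  "commands": [
    [[0,0,-0.05],[0,0,0]],
    [[0,0,-0.12],[0,0,0]],
    [[0,0,-0.2],[0,0,0]],
    [[0,0,-0.3],[0,0,0]],
    [[0,0,-0.4],[0,0,0]],
    [[0,0,-0.5],[0,0,0]],
    [[0,0,-0.54],[0,0,0]],
    [[0,0,-0.54],[0,0,0]]
  ]
}}

```text
clock: 37.7
tcp_pos: [0.5773, 0.251, 0.1841]
orientation: [-3.139, -0.097, -0.006]
contact_force: [-0.6, -0.1, -1.9]
grip_width: 0.0092
gripper_force: 78.1
```

```bash
python3 - <<'E'
from fit import *
print(T()[:,3].round(3)); held((.572,-.001),-160,.0885,.16)
E
```

```text
[0.577 0.251 0.184 1.   ]
(array([0.6423, 0.2546]), 0.032) (3094, 36) (np.float64(-176.5), 3608, array([0.5832, 0.251 , 0.1837]))
centre in tool [0.0651 0.0004 0.0002] handle err -0.0
TCP [ 0.5107 -0.0229] 0.16 shift [-0.331  1.075  0.089] turn -0.183
TCP [ 0.5107 -0.0229] 0.0885 shift [-0.331  1.075  0.375] turn -0.183
```

Request:
{"method": "servo_tool", "body": {
  "commands": [
    [[-0.04,0.13,0],[0,0,-0.05]],
    [[-0.08,0.27,0],[0,0,-0.1]],
    [[-0.12,0.41,0],[0,0,-0.15]],
    [[-0.16,0.55,0],[0,0,-0.183]],
    [[-0.2,0.69,0],[0,0,-0.183]],
    [[-0.25,0.83,0],[0,0,-0.183]],
    [[-0.3,0.93,0.04],[0,0,-0.183]],
    [[-0.331,1,0.09],[0,0,-0.183]],
    [[-0.331,1,0.09],[0,0,-0.183]],
    [[-0.331,1,0.09],[0,0,-0.183]]
  ]
}}

```text
clock: 38.75
tcp_pos: [0.5086, -0.0041, 0.1584]
orientation: [-3.093, -0.545, 0.003]
contact_force: [0.1, 1.5, -0.9]
grip_width: 0.0093
gripper_force: 78.2
```

```bash
python3 - <<'E'
from fit import *
print(T()[:,3].round(3)); held((.572,-.001),-160,.0905,.16)
E
```

```text
[ 0.509 -0.004  0.158  1.   ]
(array([0.5697, 0.0179]), 0.032) (2732, 36) (np.float64(-159.9), 3607, array([ 0.5141, -0.0024,  0.1581]))
centre in tool [ 0.065   0.0002 -0.0001] handle err 0.1
TCP [ 0.5109 -0.023 ] 0.16 shift [-0.021  0.077 -0.004] turn -0.0
TCP [ 0.5109 -0.023 ] 0.0905 shift [-0.021  0.077  0.274] turn -0.0
```

Request:
{"method": "servo_tool", "body": {
  "commands": [
    [[-0.021,0.05,0],[0,0,0]],
    [[-0.021,0.077,0.02],[0,0,0]],
    [[-0.021,0.077,0.06],[0,0,0]],
    [[-0.021,0.077,0.1],[0,0,0]],
    [[-0.021,0.077,0.14],[0,0,0]],
    [[-0.021,0.077,0.18],[0,0,0]],
    [[-0.021,0.077,0.21],[0,0,0]],
    [[-0.021,0.077,0.24],[0,0,0]],
    [[-0.021,0.077,0.265],[0,0,0]],
    [[-0.021,0.077,0.274],[0,0,0]],
    [[-0.021,0.077,0.274],[0,0,0]],
    [[-0.021,0.077,0.274],[0,0,0]]
  ]
}}

```text
clock: 40.0
tcp_pos: [0.5112, -0.0239, 0.0911]
orientation: [3.094, 0.546, 0.001]
contact_force: [-0.0, 0.4, -0.9]
grip_width: 0.0095
gripper_force: 78.3
```

Request:
{"method": "servo_tool", "body": {
  "commands": [
    [[0,0,0],[0,0,0]],
    [[0,0,0],[0,0,0]],
    [[0,0,0],[0,0,0]],
    [[0,0,0],[0,0,0]],
    [[0,0,0],[0,0,0]],
    [[0,0,-0.1],[0,0,0]],
    [[0,0,-0.25],[0,0,0]],
    [[0,0,-0.4],[0,0,0]],
    [[0,0,-0.55],[0,0,0]],
    [[0,0,-0.6],[0,0,0]],
    [[0,0,-0.6],[0,0,0]]
  ],
  "claw": 0.65
}}

```text
clock: 41.1
tcp_pos: [0.512, -0.0241, 0.2426]
orientation: [3.092, 0.545, 0.006]
contact_force: [-0.1, -0.4, -0.9]
grip_width: 0.0299
gripper_force: 0.0
```

```bash
python3 - <<'E'
from fit import *
M=T(); print(M.round(4))
p,d,W=cloud("wrist"); save("w5",p); tryfit(W,(.572,-.001),.042)
p,d,W=cloud("top"); q=tryfit(W,(.6249,-.2403)); tryfit(W,(.533,.409))
plan(q[0] if q else (.625,-.2403),q[1] if q else -178.8,.235,.045)
E
```

```text
[[ 9.397e-01  3.420e-01  4.000e-03  5.120e-01]
 [ 3.420e-01 -9.397e-01 -7.000e-04 -2.410e-02]
 [ 3.500e-03  2.000e-03 -1.000e+00  2.426e-01]
 [ 0.000e+00  0.000e+00  0.000e+00  1.000e+00]]
(array([ 0.5719, -0.0021]), 0.032) (881, 36) (np.float64(163.3), 648, array([0.5122, 0.0159, 0.0821]))
(array([ 0.6251, -0.2403]), 0.026) (95, 36) (np.float64(-178.8), 122, array([ 0.5642, -0.2415,  0.0465]))
(array([0.5334, 0.4088]), 0.02) (84, 36) (np.float64(-170.8), 150, array([0.4776, 0.3997, 0.0463]))
grasp [ 0.5801 -0.2412  0.235 ] shift [-0.034  0.911  0.019] turn z 0.209
```

View pics/w5.png

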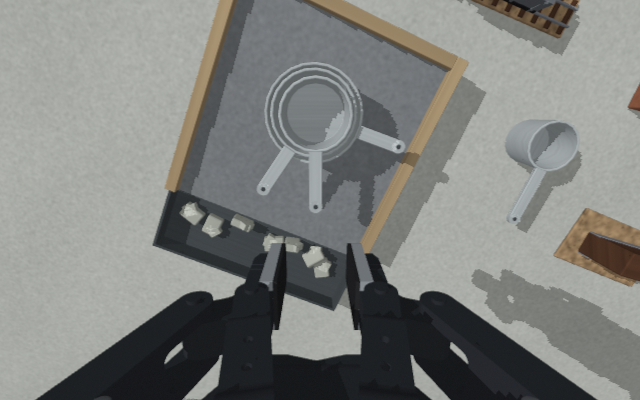

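Three cups are nested at (315,112), with their handles fanned out. Next is cup4.

Request:
{"method": "servo_tool", "body": {
  "commands": [
    [[-0.01,0.2,0],[0,0,0.09]],
    [[-0.02,0.4,0],[0,0,0.18]],
    [[-0.03,0.6,0],[0,0,0.209]],
    [[-0.034,0.8,0],[0,0,0.209]],
    [[-0.034,0.911,0.02],[0,0,0.209]],
    [[-0.034,0.911,0.02],[0,0,0.209]],
    [[-0.034,0.911,0.02],[0,0,0.209]]
  ]
}}

```text
clock: 41.9
tcp_pos: [0.5798, -0.2406, 0.2331]
orientation: [-3.139, -0.032, 0.006]
contact_force: [0.3, 0.3, -1.2]
grip_width: 0.0299
gripper_force: 0.0
```

```bash
python3 - <<'E'
from fit import *
M=T(); print(M[:,3].round(4))
p,d,W=cloud("wrist"); q=tryfit(W,(.625,-.2403)); plan(*q,.0445)
E
```

```text
[ 0.5798 -0.2406  0.2331  1.    ]
(array([ 0.6243, -0.2393]), 0.026) (508, 36) (np.float64(-178.7), 580, array([ 0.565 , -0.2407,  0.0461]))
grasp [ 0.5563 -0.2408  0.0445] shift [-0.093  0.005  0.758] turn z -0.0
```

Request:
{"method": "servo_tool", "body": {
  "commands": [
    [[-0.045,0.003,0.1],[0,0,0]],
    [[-0.094,0.005,0.25],[0,0,0]],
    [[-0.094,0.005,0.4],[0,0,0]],
    [[-0.094,0.005,0.55],[0,0,0]],
    [[-0.094,0.005,0.65],[0,0,0]],
    [[-0.094,0.005,0.72],[0,0,0]],
    [[-0.094,0.005,0.76],[0,0,0]],
    [[-0.094,0.005,0.76],[0,0,0]],
    [[-0.094,0.005,0.76],[0,0,0]]
  ]
}}

```text
clock: 42.85
tcp_pos: [0.5579, -0.242, 0.0466]
orientation: [-3.141, -0.035, -0.001]
contact_force: [-0.0, -0.3, 0.3]
grip_width: 0.0298
gripper_force: 0.0
```

Request:
{"method": "servo_tool", "body": {
  "commands": [
    [[0,0,0],[0,0,0]],
    [[0,0,0],[0,0,0]],
    [[0,0,0],[0,0,0]],
    [[0,0,0],[0,0,0]],
    [[0,0,0],[0,0,0]],
    [[0,0,0],[0,0,0]],
    [[0,0,0],[0,0,0]],
    [[0,0,0],[0,0,0]]
  ],
  "claw": 1
}}

```text
clock: 43.65
tcp_pos: [0.5575, -0.243, 0.0463]
orientation: [3.141, 0.033, 0.001]
contact_force: [-1.9, -0.3, 5.4]
grip_width: 0.0092
gripper_force: 78.3
```

Request:
{"method": "servo_tool", "body": {
  "commands": [
    [[0,0,-0.05],[0,0,0]],
    [[0,0,-0.12],[0,0,0]],
    [[0,0,-0.2],[0,0,0]],
    [[0,0,-0.3],[0,0,0]],
    [[0,0,-0.4],[0,0,0]],
    [[0,0,-0.5],[0,0,0]],
    [[0,0,-0.54],[0,0,0]],
    [[0,0,-0.54],[0,0,0]]
  ]
}}

```text
clock: 44.45
tcp_pos: [0.5581, -0.243, 0.1823]
orientation: [3.14, 0.033, 0.004]
contact_force: [0.3, 0.3, -1.2]
grip_width: 0.0096
gripper_force: 78.0
```

```bash
python3 - <<'E'
from fit import *
print(T()[:,3].round(3)); held((.572,-.0015),-125,.096,.16)
E
```

```text
[ 0.558 -0.243  0.182  1.   ]
(array([ 0.6238, -0.2412]), 0.026) (2961, 36) (np.float64(-178.2), 4009, array([ 0.5664, -0.243 ,  0.1825]))
centre in tool [ 0.0657 -0.0004  0.0002] handle err 0.6
TCP [ 0.5346 -0.0556] 0.16 shift [-0.075 -0.751  0.083] turn -0.598
TCP [ 0.5346 -0.0556] 0.096 shift [-0.075 -0.751  0.339] turn -0.598
```

Request:
{"method": "servo_tool", "body": {
  "commands": [
    [[-0.01,-0.1,0],[0,0,-0.09]],
    [[-0.02,-0.2,0],[0,0,-0.18]],
    [[-0.03,-0.3,0],[0,0,-0.27]],
    [[-0.04,-0.4,0],[0,0,-0.36]],
    [[-0.05,-0.5,0],[0,0,-0.45]],
    [[-0.06,-0.6,0],[0,0,-0.54]],
    [[-0.075,-0.7,0.04],[0,0,-0.598]],
    [[-0.075,-0.751,0.083],[0,0,-0.598]],
    [[-0.075,-0.751,0.083],[0,0,-0.598]],
    [[-0.075,-0.751,0.083],[0,0,-0.598]]
  ]
}}

```text
clock: 45.5
tcp_pos: [0.5341, -0.0556, 0.159]
orientation: [-2.785, -1.451, 0.003]
contact_force: [0.0, -0.6, -1.4]
grip_width: 0.0094
gripper_force: 78.0
```

```bash
python3 - <<'E'
from fit import *
print(T()[:,3].round(3)); held((.572,-.0015),-125,.0953,.16)
E
```

```text
[ 0.534 -0.056  0.159  1.   ]
(array([ 0.571 , -0.0015]), 0.026) (2946, 36) (np.float64(-124.4), 4009, array([ 0.5385, -0.0489,  0.1592]))
centre in tool [ 0.0655 -0.0007 -0.0001] handle err 0.6
TCP [ 0.535  -0.0556] 0.16 shift [ 0.003  0.    -0.002] turn 0.0
TCP [ 0.535  -0.0556] 0.0953 shift [0.004 0.    0.257] turn 0.0
```

Request:
{"method": "servo_tool", "body": {
  "commands": [
    [[0.004,0,0.03],[0,0,0]],
    [[0.004,0,0.06],[0,0,0]],
    [[0.004,0,0.09],[0,0,0]],
    [[0.004,0,0.12],[0,0,0]],
    [[0.004,0,0.15],[0,0,0]],
    [[0.004,0,0.18],[0,0,0]],
    [[0.004,0,0.21],[0,0,0]],
    [[0.004,0,0.235],[0,0,0]],
    [[0.004,0,0.25],[0,0,0]],
    [[0.004,0,0.258],[0,0,0]],
    [[0.004,0,0.258],[0,0,0]],
    [[0.004,0,0.258],[0,0,0]]
  ]
}}

```text
clock: 46.75
tcp_pos: [0.5355, -0.0545, 0.0958]
orientation: [2.786, 1.451, 0.001]
contact_force: [-0.8, -0.7, -1.1]
grip_width: 0.0102
gripper_force: 78.1
```

Request:
{"method": "servo_tool", "body": {
  "commands": [
    [[0,0,0],[0,0,0]],
    [[0,0,0],[0,0,0]],
    [[0,0,0],[0,0,0]],
    [[0,0,0],[0,0,0]],
    [[0,0,0],[0,0,0]],
    [[0,0,-0.1],[0,0,0]],
    [[0,0,-0.25],[0,0,0]],
    [[0,0,-0.4],[0,0,0]],
    [[0,0,-0.55],[0,0,0]],
    [[0,0,-0.6],[0,0,0]],
    [[0,0,-0.6],[0,0,0]]
  ],
  "claw": 0.65
}}

```text
clock: 47.85
tcp_pos: [0.5364, -0.0546, 0.2474]
orientation: [2.784, 1.45, 0.005]
contact_force: [0.2, -0.3, 0.2]
grip_width: 0.0302
gripper_force: 0.0
```

```bash
python3 - <<'E'
from fit import *
M=T(); print(M.round(4))
p,d,W=cloud("wrist"); save("w6",p); tryfit(W,(.572,-.001),.048)
p,d,W=cloud("top"); q=tryfit(W,(.533,.409))
plan(q[0] if q else (.5335,.409),q[1] if q else -170.8,.235,.045)
E
```

```text
[[ 5.735e-01  8.192e-01  3.900e-03  5.364e-01]
 [ 8.192e-01 -5.735e-01 -9.000e-04 -5.460e-02]
 [ 1.500e-03  3.700e-03 -1.000e+00  2.474e-01]
 [ 0.000e+00  0.000e+00  0.000e+00  1.000e+00]]
(array([ 5.718e-01, -3.000e-04]), 0.026) (688, 36) (np.float64(-124.2), 747, array([ 0.5388, -0.049 ,  0.0941]))
(array([0.5335, 0.4087]), 0.02) (86, 35) (np.float64(-170.9), 149, array([0.4771, 0.3997, 0.0464]))
grasp [0.4891 0.4016 0.235 ] shift [ 1.392 -1.196  0.037] turn z 0.51
```

Request:
{"method": "servo_tool", "body": {
  "commands": [
    [[0.13,-0.11,0],[0,0,0.09]],
    [[0.26,-0.22,0],[0,0,0.18]],
    [[0.39,-0.34,0],[0,0,0.27]],
    [[0.52,-0.45,0],[0,0,0.36]],
    [[0.65,-0.56,0],[0,0,0.45]],
    [[0.8,-0.68,0.03],[0,0,0.51]],
    [[0.9,-0.78,0.037],[0,0,0.51]],
    [[0.9,-0.78,0.037],[0,0,0.51]]
  ]
}}

```text
clock: 48.75
tcp_pos: [0.501, 0.2474, 0.2342]
orientation: [-3.128, -0.264, 0.006]
contact_force: [-0.3, -1.0, -0.6]
grip_width: 0.0301
gripper_force: 0.0
```

```bash
python3 - <<'E'
from fit import *
plan((.5335,.4087),-170.9,.235,.045)
E
```

```text
grasp [0.4891 0.4016 0.235 ] shift [ 0.056 -0.616 -0.002] turn z 0.006
```

Request:
{"method": "servo_tool", "body": {
  "commands": [
    [[0.02,-0.2,0],[0,0,0.02]],
    [[0.04,-0.4,0],[0,0,0.02]],
    [[0.056,-0.56,0],[0,0,0.02]],
    [[0.056,-0.616,0],[0,0,0.02]],
    [[0.056,-0.616,0],[0,0,0.01]],
    [[0.056,-0.616,0],[0,0,0.006]]
  ]
}}

```text
clock: 49.35
tcp_pos: [0.4942, 0.3937, 0.2348]
orientation: [3.13, 0.235, -0.002]
contact_force: [0.2, -0.5, -0.1]
grip_width: 0.0297
gripper_force: 0.0
```

```bash
python3 - <<'E'
from fit import *
M=T(); print(M[:,3].round(4))
p,d,W=cloud("wrist"); q=tryfit(W,(.5335,.409)); plan(*q,.0445)
E
```

```text
[0.4942 0.3937 0.2348 1.    ]
(array([0.5322, 0.4111]), 0.02) (381, 36) (np.float64(-170.7), 633, array([0.4768, 0.4021, 0.0461]))
grasp [0.4651 0.4001 0.0445] shift [-0.112 -0.047  0.762] turn z -0.009
```

Request:
{"method": "servo_tool", "body": {
  "commands": [
    [[-0.05,-0.02,0.1],[0,0,0]],
    [[-0.11,-0.043,0.25],[0,0,-0.009]],
    [[-0.11,-0.043,0.4],[0,0,-0.009]],
    [[-0.11,-0.043,0.55],[0,0,-0.009]],
    [[-0.11,-0.043,0.65],[0,0,-0.009]],
    [[-0.11,-0.043,0.72],[0,0,-0.009]],
    [[-0.11,-0.043,0.762],[0,0,-0.009]],
    [[-0.11,-0.043,0.762],[0,0,-0.009]],
    [[-0.11,-0.043,0.762],[0,0,-0.009]]
  ]
}}

```text
clock: 50.3
tcp_pos: [0.4657, 0.4027, 0.0468]
orientation: [-3.13, -0.256, -0.002]
contact_force: [0.7, -1.1, 0.5]
grip_width: 0.0299
gripper_force: 0.0
```

Request:
{"method": "servo_tool", "body": {
  "commands": [
    [[0,0,0],[0,0,0]],
    [[0,0,0],[0,0,0]],
    [[0,0,0],[0,0,0]],
    [[0,0,0],[0,0,0]],
    [[0,0,0],[0,0,0]],
    [[0,0,0],[0,0,0]],
    [[0,0,0],[0,0,0]],
    [[0,0,0],[0,0,0]]
  ],
  "claw": 1
}}

```text
clock: 51.1
tcp_pos: [0.4649, 0.4028, 0.0461]
orientation: [-3.13, -0.258, -0.0]
contact_force: [-1.9, 1.1, 6.0]
grip_width: 0.0097
gripper_force: 78.2
```

Request:
{"method": "servo_tool", "body": {
  "commands": [
    [[0,0,-0.05],[0,0,0]],
    [[0,0,-0.12],[0,0,0]],
    [[0,0,-0.2],[0,0,0]],
    [[0,0,-0.3],[0,0,0]],
    [[0,0,-0.4],[0,0,0]],
    [[0,0,-0.5],[0,0,0]],
    [[0,0,-0.54],[0,0,0]],
    [[0,0,-0.54],[0,0,0]]
  ]
}}

```text
clock: 51.9
tcp_pos: [0.4658, 0.4028, 0.1829]
orientation: [-3.129, -0.256, -0.004]
contact_force: [-0.0, -0.1, -1.1]
grip_width: 0.0099
gripper_force: 77.9
```

```bash
python3 - <<'E'
from fit import *
print(T()[:,3].round(3),r.get_obs()["joints"].round(2)); held((.572,-.001),-230,.101,.165)
E
```

```text
[0.466 0.403 0.183 1.   ] [-0.31  0.54 -0.69  1.73  0.4   1.01 -2.55]
(array([0.5316, 0.4125]), 0.02) (2228, 36) (np.float64(-171.4), 4413, array([0.477 , 0.4043, 0.1828]))
centre in tool [0.0665 0.0012 0.0002] handle err -0.8
TCP [0.5301 0.0507] 0.165 shift [0.027 1.429 0.065] turn 0.66
TCP [0.5301 0.0507] 0.101 shift [0.027 1.429 0.321] turn 0.66
```

Request:
{"method": "servo_tool", "body": {
  "commands": [
    [[0,0.12,0],[0,0,-0.08]],
    [[0.02,0.24,0],[0,0,-0.16]],
    [[0.04,0.36,0],[0,0,-0.24]],
    [[0.06,0.48,0],[0,0,-0.32]],
    [[0.08,0.6,0],[0,0,-0.4]],
    [[0.1,0.72,0],[0,0,-0.48]],
    [[0.12,0.84,0],[0,0,-0.56]],
    [[0.14,0.96,0],[0,0,-0.64]],
    [[0.16,1,0],[0,0,-0.72]],
    [[0.16,1,0],[0,0,-0.8]],
    [[0.16,1,0],[0,0,-0.8]],
    [[0.16,1,0],[0,0,-0.8]]
  ]
}}

```text
clock: 53.15
tcp_pos: [0.5446, 0.1622, 0.1798]
orientation: [-2.384, -2.044, 0.002]
contact_force: [-0.4, -0.2, -0.3]
grip_width: 0.009
gripper_force: 78.0
```

```bash
python3 - <<'E'
from fit import *
print(T()[:,3].round(3),r.get_obs()["joints"].round(2)); held((.572,-.001),-55,.101,.165)
E
```

```text
[0.545 0.162 0.18  1.   ] [ 0.32  0.56 -0.96  1.83  0.54  1.03 -1.01]
(array([0.5552, 0.2277]), 0.02) (2206, 36) (np.float64(-99.4), 4397, array([0.5461, 0.1731, 0.1797]))
centre in tool [ 0.0664  0.0005 -0.    ] handle err -0.6
TCP [ 0.6097 -0.0557] 0.165 shift [-0.823  0.389  0.06 ] turn -0.486
TCP [ 0.6097 -0.0557] 0.101 shift [-0.823  0.39   0.316] turn -0.486
```

Request:
{"method": "servo_tool", "body": {
  "commands": [
    [[-0.11,0.05,0],[0,0,-0.08]],
    [[-0.22,0.1,0],[0,0,-0.16]],
    [[-0.33,0.15,0],[0,0,-0.24]],
    [[-0.44,0.2,0],[0,0,-0.32]],
    [[-0.55,0.26,0],[0,0,-0.4]],
    [[-0.66,0.31,0],[0,0,-0.486]],
    [[-0.77,0.36,0],[0,0,-0.486]],
    [[-0.823,0.39,0.03],[0,0,-0.486]],
    [[-0.823,0.39,0.06],[0,0,-0.486]],
    [[-0.823,0.39,0.06],[0,0,-0.486]],
    [[-0.823,0.39,0.06],[0,0,-0.486]]
  ]
}}

```text
clock: 54.3
tcp_pos: [0.6103, -0.0532, 0.1657]
orientation: [-1.443, -2.79, -0.001]
contact_force: [1.0, 0.9, -0.6]
grip_width: 0.0098
gripper_force: 78.0
```

```bash
python3 - <<'E'
from fit import *
print(T()[:,3].round(3),r.get_obs()["joints"].round(2)); held((.572,-.001),-55,.1012,.165)
E
```

```text
[ 0.61  -0.053  0.166  1.   ] [ 0.73  0.72 -1.09  1.74  0.7   1.13  0.04]
(array([0.5719, 0.0013]), 0.02) (2234, 36) (np.float64(-55.3), 4405, array([ 0.6035, -0.0443,  0.1656]))
centre in tool [0.0666 0.0002 0.0001] handle err -0.6
TCP [ 0.6101 -0.0557] 0.165 shift [-0.007 -0.007  0.004] turn 0.003
TCP [ 0.6101 -0.0557] 0.1012 shift [-0.007 -0.007  0.259] turn 0.003
```

Request:
{"method": "servo_tool", "body": {
  "commands": [
    [[-0.007,-0.006,0.03],[0,0,0]],
    [[-0.007,-0.006,0.06],[0,0,0]],
    [[-0.007,-0.006,0.09],[0,0,0]],
    [[-0.007,-0.006,0.12],[0,0,0]],
    [[-0.007,-0.006,0.15],[0,0,0]],
    [[-0.007,-0.006,0.18],[0,0,0]],
    [[-0.007,-0.006,0.21],[0,0,0]],
    [[-0.007,-0.006,0.235],[0,0,0]],
    [[-0.007,-0.006,0.25],[0,0,0]],
    [[-0.007,-0.006,0.26],[0,0,0]],
    [[-0.007,-0.006,0.26],[0,0,0]],
    [[-0.007,-0.006,0.26],[0,0,0]]
  ]
}}

```text
clock: 55.55
tcp_pos: [0.6109, -0.0581, 0.1012]
orientation: [1.447, 2.788, 0.0]
contact_force: [-0.8, -0.1, 1.4]
grip_width: 0.0096
gripper_force: 78.2
```

Request:
{"method": "servo_tool", "body": {
  "commands": [
    [[0,0,0],[0,0,0]],
    [[0,0,0],[0,0,0]],
    [[0,0,0],[0,0,0]],
    [[0,0,0],[0,0,0]],
    [[0,0,0],[0,0,0]],
    [[0,0,-0.1],[0,0,0]],
    [[0,0,-0.25],[0,0,0]],
    [[0,0,-0.4],[0,0,0]],
    [[0,0,-0.55],[0,0,0]],
    [[0,0,-0.6],[0,0,0]],
    [[0,0,-0.6],[0,0,0]]
  ],
  "claw": 0.65
}}

```text
clock: 56.65
tcp_pos: [0.6117, -0.0578, 0.2527]
orientation: [1.446, 2.785, 0.002]
contact_force: [-0.4, -0.1, -0.4]
grip_width: 0.0297
gripper_force: 0.0
```

```bash
python3 - <<'E'
from fit import *
M=T(); print(M[:,3].round(4))
p,d,W=cloud("wrist"); save("w7",p); tryfit(W,(.572,-.001),.054)
p,d,W=cloud("top"); save("t7",p); P=W[(abs(W[...,0]-.5425)<.03)&(abs(W[...,1]+.407)<.06)&(W[...,2]>.055)&(W[...,2]<.08)]
print("scr",[np.round(x,1) for x in cv2.minAreaRect((P[:,:2]*1000).astype(np.float32))],len(P),np.median(P[:,2]))
E
```

```text
[ 0.6117 -0.0578  0.2527  1.    ]
(array([ 0.5724, -0.0034]), 0.02) (533, 36) (np.float64(-126.3), 908, array([ 0.5392, -0.0484,  0.0941]))
scr [array([ 544.2, -428.4]), array([27.8, 46.6]), np.float64(1.6)] 217 0.06551365056398772
```

View pics/w7.png

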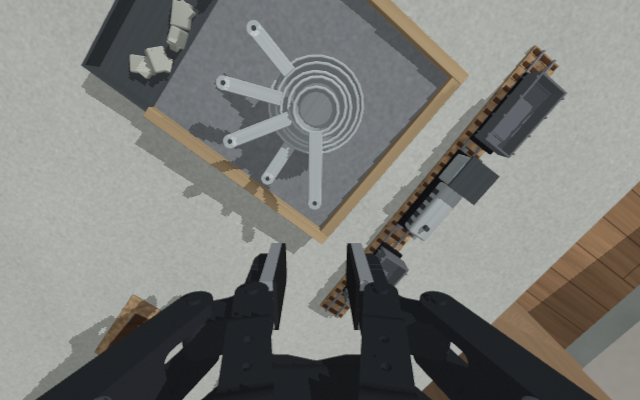

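View pics/t7.png

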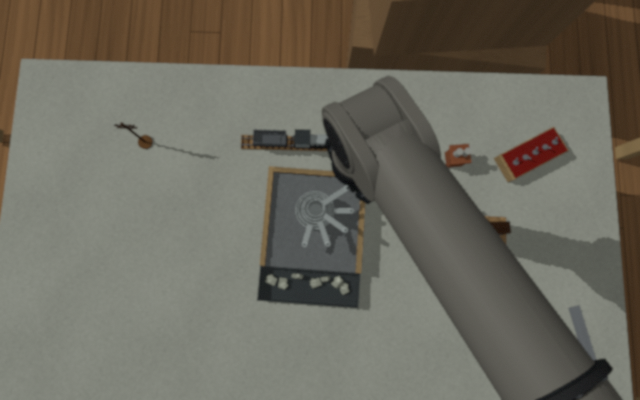

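All five cups are nested concentrically at (316,108), the chips are in the tray, the scraper is on its mat and the models are undisturbed. One last level check before handing in.

```bash
python3 - <<'E'
from fit import *
p,d,W=cloud("wrist"); c=np.array([.5722,-.002])
D=np.hypot(*(W[...,:2]-c).transpose(2,0,1)); ok=True
for i,R in enumerate((.044,.038,.032,.026,.02)):
    z=.03+.006*i+.045; P=W[(abs(D-R+.0012)<.004)&(abs(W[...,2]-z)<.004)]
    A=np.c_[P[:,:2]-c,np.ones(len(P))]; s=np.linalg.lstsq(A,P[:,2],rcond=None)[0]; print(i+1,len(P),s.round(4),"exp",z)
    ok&=np.hypot(*s[:2])<.06 and len(P)>60
print(ok)
if ok: print(r.hand_in())
E
```

```text
1 847 [-0.0023 -0.0069  0.0743] exp 0.075
2 760 [-0.0077  0.0006  0.0803] exp 0.08099999999999999
3 684 [-0.0081 -0.0006  0.0863] exp 0.087
4 623 [-0.0075 -0.014   0.0924] exp 0.093
5 492 [ 0.0046 -0.0082  0.0985] exp 0.099
True
the job is handed in; nothing more can be done
None
```

I handed the job in, with no verdict returned: all seven chips are in the tray, the scraper is upright on its mat, all five cups are nested level on the board in size order, and the models were not touched.

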